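# Top up the photometer's sprung cuvette feeder

### The arm

A 6-joint arm with a two-finger parallel gripper is mounted at the origin on the work surface. World frame = base frame: x ahead of the robot, y to its left, z up, the work surface at z = 0. Lengths are in m, angles in rad, forces in N, time in s.
With the tool pointing down it reaches from about 0.375 to 0.9 m from the base axis. Payload 3.1 kg.
Tool frame: the origin (TCP) lies at the very end of the fingers, on their centre line; the grasp point (between the pads) lies 19 mm behind it; z points along the fingers, y is the direction in which the jaws open and shut (so a half turn about z gives the same grasp; the last joint's range is limited). The gripper opens to 85 mm and grips with 20 to 120 N. Pads are 22 mm wide; open, the fingers measure 114 mm over their backs; the gripper's body (76 mm by 85 mm) begins 54 mm behind the grasp point. The pads swing forward as they close: fully open they stand 13 mm farther back than shut.
Start: joints at [0.931, 0.527, 1.433, -0, 1.181, -0.178], TCP at [0.278, 0.56, 0.231] pointing down, gripper open.
Joint ranges: [-3.08, 3.08], [-0.75, 2.2], [0.22, 2.44], [-1.43, 4.57], [0, 2.65], [-2.85, 2.85]. Speed limits (rad/s): [2.79, 2.79, 3.14, 3.14, 3.14, 3.14].

### API

Orientations are given as a unit quaternion [x, y, z, w].
In Python, from station import * gives the robot as it stands.
- The arm moves only by the tool jog_arm, never from a script. Its argument "motion" is a list of rows, each a list of 5 numbers: the shift along the world's x, y, z in cm, then the turn about the world's z in degrees, then the closure in counts, from 0 (fully open) to 255 (shut). In form: [[tx, ty, tz, yaw, jaw], ...]. A call has 1 to 10 rows; each row shifts and turns the pose as measured when the row begins; what a row does not reach is not made up. A row lasts 1/12 s, in which the tool goes at most 41.7 mm and 7.16 degrees, less where a joint would pass 70% of its speed; a pose out of reach is approached as far as the arm can. A call with a gripper value outside its range is refused whole. The fingers move at their own pace and stop on an object; "squeeze" is the grip in N (left out, the last holds). Time passes only in rows, so rows that do not move let the fingers close. It gives the time, the measured TCP pose, the force and the opening at its end, in the units of the state.
- sense(): the state, without advancing time (a new reading comes with each control period).
- snapshot(name): name is "side" or "top" or "wrist"; returns a dict with "img" (480x640x3 uint8, red, green, blue), "depth" (480x640 float32, m along the optical axis (not along the pixel's ray), 0 where there is no reading), "intrinsics" (3x3 intrinsics, pixels), "eye" and "attitude" of the camera in the world. Camera axes: x right, y down, z forward; pixel columns grow to the right and rows downward; lengths in m; the calibration is good to about 2 mm. A picture is of the moment at which its call begins.
- sign_off(): hands the job in, once; it reports no verdict.
The state is a dict: "t": time; "q": joint angles; "qd": joint speeds; "tau": joint torques, N m; "tcp_pos": TCP position; "tool_rot": TCP orientation; "force": force on the tool from outside, world axes, zero at the start; "ft_torque": the same for the moment, N m; "finger_gap": opening from 0.0 (shut) to 1.0 (fully open).
Only numpy, scipy, OpenCV 4.12 (cv2) and the standard library are available. Lean on these libraries where they do the work, as an engineer would, in place of code of your own. Each camera call takes 0.05 s, during which the arm holds its last target.

### The job

Top up the photometer's cuvette feeder: take the two capped cuvettes lying loose on the bench and press them, one after the other, flat down into the spring-loaded column on top of the cuvette already there, with their caps to the same side as its cap, each until the catches at both ends snap over it and hold it down. Then slide the compartment cover fully shut, and leave everything else on the bench as it is.

Things in the scene. Friction and masses are not known exactly. Their poses are not given: they have to be found in the camera images.
- deck (a point): Photometer: grey bench instrument with a sloping blue front towards the robot, 245 mm deep (x), 270 mm wide (y), deck 135 mm high, fixed to the bench. Its deck has an open black compartment, 110 mm along x, 90 along y, 45 deep; the feeder column stands in its middle. This point: centre of the compartment at deck height. Axes: x from front to back, y to the side where the cover parks, z up.
- seat (a point): Feeder column: point on its axis at the underside of the catches, 17 mm below the deck, where the top face of a latched cuvette comes. Axes as the deck's. Cuvettes lie in it flat, one on another, lengthwise along y (inside 14.2 x 47.4 mm), caps at +y. Only the ends are walled; over the middle 34 mm the sides are open down to the compartment floor, 28 mm below, with 43 mm free on either side.
- mouth (a point): Mouth of the column: point on its axis 8 mm above the catches' underside. Between 8 and 16 mm above the catches the walls flare out to 26 mm wide (x). A cuvette laid in the mouth rests with its underside near this point on the two catches' ramps and centres itself lengthwise if within 4 mm. Axes as the deck's.
- catch_l (a joint): Sprung steel catch over the column's +y end, m: 0 is sprung in, jutting 4 mm over the cuvette's end, and it is pushed outward up to 0.0052. Its top is a 54 degree ramp, from 2.5 to 13.5 mm above its flat underside; a cuvette pressed down pushes it out, and it springs back over the cuvette's top.
- catch_r (a joint): The same catch at the -y end. To latch, a cuvette lying in the mouth is pressed down about 25 mm, until its top face is some 3 to 7 mm below the catches' underside; let go, it rises against them.
- follower (a joint): Sprung platform under the cuvettes, slides down, m: about 0 with one cuvette latched, 0.0125 with two, 0.025 with three, stop at 0.040. Its spring pushes up with 5 N at 0 and 2.75 N more for each further cuvette; getting past the catches adds several N, so pressing takes some 8 to 15 N.
- cuvette_a_mid (a point): Capped square cuvette of frosted white plastic, 12.5 x 12.5 mm, 45 mm long over all, 12 g: a 35 mm white body, a narrow neck, and at one end a grey square cap as wide as the body (the last 8.5 mm). This point is its centre. Axes: y along its length towards the cap, z up. Starts loose on the bench, lying flat; to be loaded (either first).
- cuvette_b_mid (a point): Capped square cuvette of frosted white plastic, 12.5 x 12.5 mm, 45 mm long over all, 12 g: a 35 mm white body, a narrow neck, and at one end a grey square cap as wide as the body (the last 8.5 mm). This point is its centre. Axes: y along its length towards the cap, z up. Starts loose on the bench, lying flat; to be loaded.
- cuvette_in_mid (a point): Capped square cuvette of frosted white plastic, 12.5 x 12.5 mm, 45 mm long over all, 12 g: a 35 mm white body, a narrow neck, and at one end a grey square cap as wide as the body (the last 8.5 mm). This point is its centre. Axes: y along its length towards the cap, z up. Already latched in the column, cap to +y; it is pushed down by the others.
- cuvette_a_cap (a point): Middle of the end face of the first loose cuvette's cap, 22.5 mm from its centre.
- cuvette_b_cap (a point): Middle of the end face of the second loose cuvette's cap, 22.5 mm from its centre.
- cuvette_in_cap (a point): Middle of the end face of the cap of the cuvette already in the column.
- cover (a joint): Sliding cover of the compartment, a flat grey plate (119 x 98 mm, top 5 mm above the deck) in rails on the deck, sliding along the deck's y, m. 0 is fully shut, centred over the compartment, against its stop; it starts open, at about 0.1 towards +y. It stays where it is left; sliding it takes about 2 N.
- cover_rib (a point): Middle of the black grip rib on top of the cover: 50 mm along the deck's x, 10 mm thick along y, 14 mm high (this point is 12 mm above the deck, the rib's top is 19 mm above the deck). Fully shut, it is straight above the feeder column. Axes as the deck's.
- timer: Bystander: flat white digital timer, 58 x 58 x 12 mm, lying among the cuvettes. Origin under its centre.
- marker: Bystander: white marker pen with black cap, 139 mm long along y, 12 mm thick, lying on the bench. Origin under its middle.
- bottle: Bystander: amber reagent bottle, 60 mm across, 125 mm high. Origin under its centre.
- beaker: Bystander: glass beaker, 64 mm across, 75 mm high. Origin under its centre.
- tube_rack: Bystander: grey microtube rack, 62 x 130 mm (long along y), 44 mm high with its tubes. Origin under its centre.
- pipette: Bystander: pipette lying on the bench, about 245 mm long along y, 30 mm high. Origin under it.
Things that resemble listed ones, but are neither listed nor needed, are in the scene too. Leave any brown or green look-alike of the part that bears cuvette_a_mid alone.

How it is judged:
On the way, in this order (a step that is already met when the one before it is completed fails the run):
1. a first loose cuvette is latched in the column, cap to the right side (((x of cuvette_a_mid in the frame of seat between -0.004 and 0.004 m and y of cuvette_a_mid in the frame of seat between -0.004 and 0.004 m and z of cuvette_a_mid in the frame of seat between -0.04 and -0.0045 m and y of cuvette_a_cap in the frame of seat above 0.015 m and z of cuvette_a_cap in the frame of seat below -0.003 m) or (x of cuvette_b_mid in the frame of seat between -0.004 and 0.004 m and y of cuvette_b_mid in the frame of seat between -0.004 and 0.004 m and z of cuvette_b_mid in the frame of seat between -0.04 and -0.0045 m and y of cuvette_b_cap in the frame of seat above 0.015 m and z of cuvette_b_cap in the frame of seat below -0.003 m))), for 0.2 s.
2. the second one is latched on top of it as well (x of cuvette_a_mid in the frame of seat between -0.004 and 0.004 m and y of cuvette_a_mid in the frame of seat between -0.004 and 0.004 m and z of cuvette_a_mid in the frame of seat between -0.04 and -0.0045 m and y of each of cuvette_a_cap, cuvette_b_cap in the frame of seat above 0.015 m and z of each of cuvette_a_cap, cuvette_b_cap in the frame of seat below -0.003 m and x of cuvette_b_mid in the frame of seat between -0.004 and 0.004 m and y of cuvette_b_mid in the frame of seat between -0.004 and 0.004 m and z of cuvette_b_mid in the frame of seat between -0.04 and -0.0045 m), for 0.2 s.
3. the cover is fully shut (value of joint cover below 0.004 m), for 0.2 s.
At the end, for the whole second after the job is handed in: All three cuvettes at rest flat in the column under the catches (centres within 4 mm of its axis and 4.5 mm or more below the catches), the original one at the bottom, all caps at +y; the cover shut to within 4 mm; no bystander shifted more than 30 mm (all of step 2 and x of cuvette_in_mid in the frame of seat between -0.004 and 0.004 m and y of cuvette_in_mid in the frame of seat between -0.004 and 0.004 m and z of cuvette_in_mid in the frame of seat between -0.04 and -0.027 m and y of cuvette_in_cap in the frame of seat above 0.015 m and z of cuvette_in_cap in the frame of seat below -0.003 m and value of joint cover below 0.004 m and linear speed of each of cuvette_a, cuvette_b, cuvette_in below 0.02 m/s and velocity of joint cover below 0.01 m/s); the robot touches nothing.
It fails at once if a bystander (timer, marker, bottle, beaker, tube rack, pipette) is shifted by more than 30 mm (distance of any of timer, marker, bottle, beaker, tube_rack, pipette from where it was at the start of the episode above 0.03 m).
It also fails if it takes over 72 s, if anything falls off the work surface, if the arm or the gripper's body presses on something with over 40 N, if the wrist force passes 120 N, or if a joint passes its speed limit or range.

## Working session

There is one attempt and no reset: what is moved stays moved. The work goes in short steps, Python scripts to look and compute and a tool call to move; the robot and the scene stay as the last step left them, time stands still between calls to the robot, and variables do not carry over. Pictures are saved under pics/ and viewed, and the job is handed in when it is done.

Besides the shell and the picture viewer there is one more tool, called after "Emit:" by a JSON object that holds its "name" and its "arguments", one argument or row to a line. jog_arm: Moves the arm, as the interface text tells. Its arguments: {"type":"object","properties":{"motion":{"type":"array","items":{"type":"array","items":{"type":"number"}}},"squeeze":{"type":"number"}},"required":["motion"]}

```bash
mkdir -p pics
cat > h.py <<'E'
from station import *
import numpy as np, cv2
from scipy.spatial.transform import Rotation as R
def snap(name,fn=None):
    s=snapshot(name)
    if fn: cv2.imwrite('pics/'+fn,cv2.cvtColor(s['img'],cv2.COLOR_RGB2BGR))
    np.savez('last_'+name+'.npz',**{k:np.array(v) for k,v in s.items()})
    return s
def load(name):
    d=np.load('last_'+name+'.npz'); return {k:d[k] for k in d}
def rot(s):
    a=np.array(s['attitude'])
    return a if a.shape==(3,3) else R.from_quat(a).as_matrix()
def ray(s,u,v):
    K=s['intrinsics']; d=np.linalg.inv(K)@np.array([u,v,1.0]); return rot(s)@d
def onz(s,u,v,z):
    d=ray(s,u,v); e=np.array(s['eye']); return e+d*(z-e[2])/d[2]
def dep(s,u,v):
    return np.array(s['eye'])+ray(s,u,v)*s['depth'][int(v),int(u)]
E
python3 - <<'E'
from h import *
s=sense();print({k:np.round(v,3) for k,v in s.items()})
for n in ['side','top','wrist']:
    c=snap(n,n+'0.png');print(n,np.array(c['eye']),np.array(c['attitude']),c['intrinsics'][0])
E
```

```text
{'t': np.float64(0.0), 'q': array([ 0.931,  0.528,  1.434, -0.   ,  1.181, -0.178]), 'qd': array([0.002, 0.   , 0.001, 0.   , 0.002, 0.   ]), 'tau': array([-1.0000e-03, -4.4235e+01, -1.7802e+01, -0.0000e+00,  9.0000e-03,
        0.0000e+00]), 'tcp_pos': array([0.277, 0.559, 0.23 ]), 'tool_rot': array([ 0.228,  0.974, -0.001, -0.   ]), 'force': array([ 0.24 ,  1.302, -0.743]), 'ft_torque': array([ 0.014,  0.024, -0.042]), 'finger_gap': np.float64(0.998)}
side [0.44637795 0.87457129 0.81783206] [-0.06355383  0.90583291 -0.41841962  0.01877937] [465.64003467   0.         322.28853362]
top [0.34700808 0.03777197 1.32561576] [-0.70009055  0.70938975 -0.05820802  0.05701955] [483.50077004   0.         319.30697366]
wrist [0.20625134 0.59463463 0.37342345] [0.83906819 0.52098392 0.08164415 0.13369575] [391.72809731   0.         321.67271166]
```

View pics/top0.png

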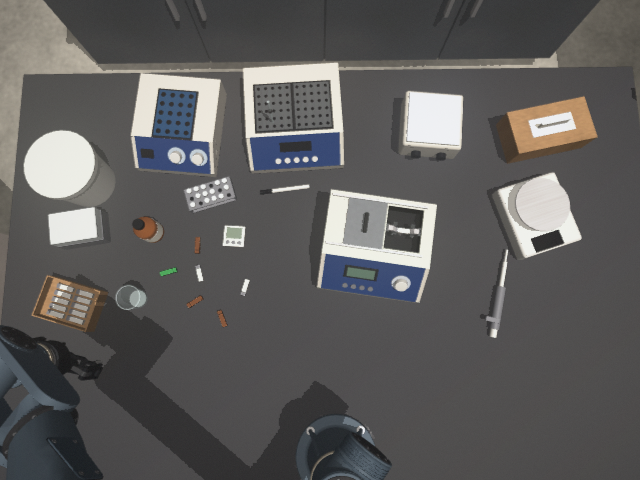

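View pics/side0.png

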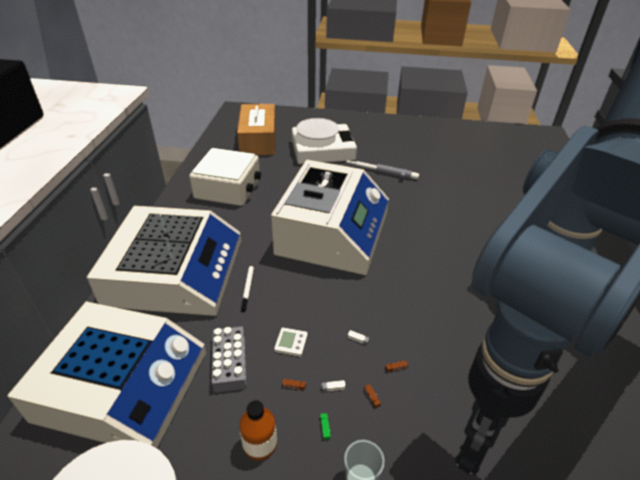

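View pics/wrist0.png

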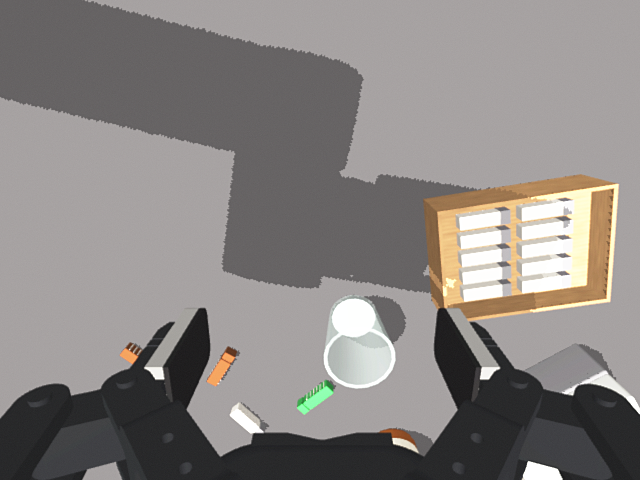

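The top view shows the white cuvettes at about (199,272) and (245,287). The photometer compartment is at about (404,229) and the cover rib at about (366,222). Next I'll zoom in.

Run:
```python
from h import *
s=load('top')
im=cv2.cvtColor(s['img'],cv2.COLOR_RGB2BGR)
a=cv2.resize(im[255:305,180:260],None,fx=9,fy=9,interpolation=cv2.INTER_CUBIC)
b=cv2.resize(im[180:310,310:445],None,fx=5,fy=4.5,interpolation=cv2.INTER_CUBIC)
cv2.imwrite('pics/za.png',a);cv2.imwrite('pics/zb.png',b)
g=cv2.cvtColor(im,cv2.COLOR_BGR2GRAY)
m=(g[255:305,180:260]>130).astype(np.uint8)
n,l,st,ce=cv2.connectedComponentsWithStats(m)
for i in range(1,n):
    if st[i,4]<15: continue
    p=ce[i]+[180,255]; 
    ys,xs=np.where(l==i); (c,sz,an)=cv2.minAreaRect(np.c_[xs,ys].astype(np.float32))
    print(st[i],p,sz,an,onz(s,*p,0.0125))
for p in [(344,190),(436,203),(424,255),(324,247),(404,229),(366,222),(199,272)]: print(p,dep(s,*p))
```

```text
[16 10  7 17 80] [198.775  273.1375] (15.764815330505371, 5.093247413635254) 75.96376037597656 [0.4770828  0.36332842 0.0125    ]
[61 24  9 17 82] [244.65853659 286.56097561] (5.0596442222595215, 16.443843841552734) 18.43494987487793 [0.43897314 0.23804183 0.0125    ]
(344, 190) [ 7.08710280e-01 -3.76596629e-02 -4.30695078e-04]
(436, 203) [ 0.6676519  -0.29595141 -0.00070808]
(424, 255) [ 0.50332526 -0.22603097  0.13054318]
(324, 247) [0.526504   0.02296084 0.13229857]
(404, 229) [ 0.57216396 -0.18113018  0.11836289]
(366, 222) [ 0.58469767 -0.08166459  0.15225158]
(199, 272) [0.47998456 0.362323   0.01442912]
```

View pics/za.png

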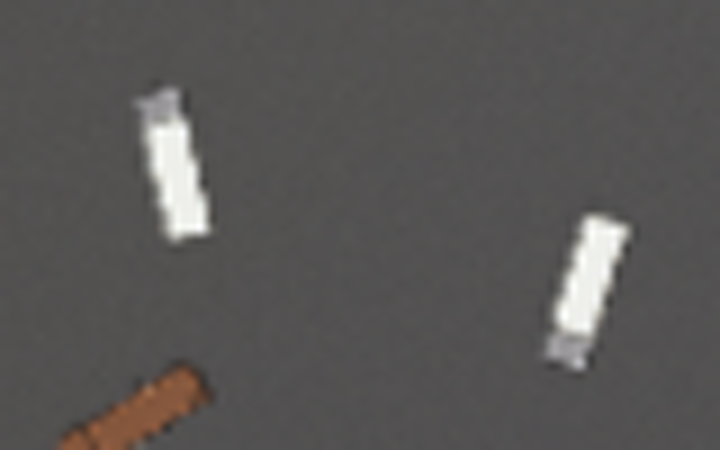

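View pics/zb.png

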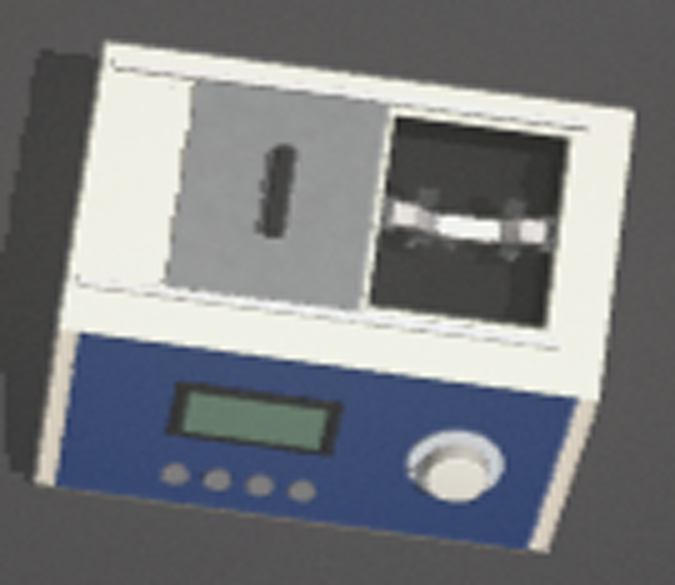

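```bash
cat >> h.py <<'E'
def proj(s,P):
    c=rot(s).T@(np.array(P)-np.array(s['eye'])); p=s['intrinsics']@c; return p[:2]/p[2]
def jaw():
    y=R.from_quat(sense()['tool_rot']).as_matrix()[:,1]; return np.degrees(np.arctan2(y[1],y[0]))
E
python3 - <<'E'
from h import *
w=load('wrist');st=sense()
print('axis hits',onz(w,320,240,0.006), 'tcp',proj(w,st['tcp_pos']),'below tcp',proj(w,[.277,.559,0]),jaw())
s=load('top')
im=s['img']
# deck yaw from compartment/deck edges on plane z=.135 (pixel from zoom: x/5+310, y/4.5+180)
f=lambda x,y:onz(s,310+x/5,180+y/4.5,.135)[:2]
for n,p,q in [('back edge',(635,110),(105,42)),('left',(68,330),(105,42)),('right',(600,397),(635,110)),('front',(600,397),(68,330)),('comp back',(568,138),(398,115)),('comp front',(547,327),(372,303)),('comp right',(547,327),(568,138))]:
    a,b=f(*p),f(*q); d=b-a; print(n,a,b,np.degrees(np.arctan2(d[1],d[0])))
E
```

```text
axis hits [0.31726029 0.53686391 0.006     ] tcp [322.59918493 311.33686826] below tcp [322.00770705 193.16185751] 63.60027103275468
back edge [ 0.63106632 -0.26413575] [0.67394664 0.00302231] 80.88148910067824
left [0.51020026 0.02422399] [0.67394664 0.00302231] -7.377543297055448
right [ 0.46959694 -0.23828689] [ 0.63106632 -0.26413575] -9.095039565864488
front [ 0.46959694 -0.23828689] [0.51020026 0.02422399] 81.2075705291873
comp back [ 0.61542152 -0.22949626] [ 0.629757   -0.14425325] 80.45378882255584
comp front [ 0.50873814 -0.2138963 ] [ 0.52328036 -0.12737324] 80.45927846493439
comp right [ 0.50873814 -0.2138963 ] [ 0.61542152 -0.22949626] -8.319212967784004
```

Emit:
{"name": "jog_arm", "arguments": {
  "motion": [
    [1.62,-3.2,-0.3,1.2,120],
    [1.62,-3.2,-0.3,1.2,120],
    [1.62,-3.2,-0.3,1.2,120],
    [1.62,-3.2,-0.3,1.2,120],
    [1.62,-3.2,-0.3,1.2,120],
    [1.62,-3.2,-0.3,1.2,120],
    [1.62,-3.2,-0.3,1.2,120],
    [1.62,-3.2,-0.3,1.2,120],
    [1.62,-3.2,-0.3,1.2,120],
    [1.62,-3.2,-0.3,1.2,120]
  ]
}}

```text
t: 0.98
tcp_pos: [0.4391, 0.2326, 0.1979]
tool_rot: [0.113, 0.994, 0.001, -0.001]
force: [0.6, 0.4, 0.3]
finger_gap: 0.53
```

Run:
```python
from h import *
w=snap('wrist','w1.png');st=sense();print(st['t'],st['tcp_pos'],jaw(),st['finger_gap'],st['qd'])
```

```text
1.0333 [0.44262311 0.22729602 0.19741585] 76.87973735365868 0.5308420636634132 [ 0.08601209  0.00495128 -0.03009388  0.05855921  0.01758077  0.21395283]
```

View pics/w1.png

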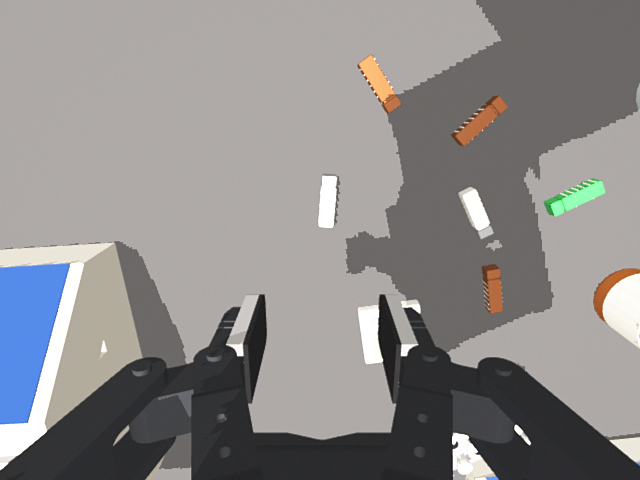

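The wrist view shows the white cuvettes at about (328,201) (b) and (475,210) (a). I'll let the arm settle and then measure both.

Emit:
{"name": "jog_arm", "arguments": {
  "motion": [
    [0,0,0,0,120],
    [0,0,0,0,120],
    [0,0,0,0,120]
  ]
}}

```text
t: 1.28
tcp_pos: [0.4439, 0.2242, 0.1968]
tool_rot: [0.118, 0.993, -0.001, -0.001]
force: [-0.6, -0.4, 0.1]
finger_gap: 0.528
```

Run:
```python
from h import *
w=snap('wrist','w2.png');st=sense();print(st['t'],st['tcp_pos'],jaw(),st['finger_gap'],np.abs(st['qd']).max())
hsv=cv2.cvtColor(w['img'],cv2.COLOR_RGB2HSV)
im=cv2.cvtColor(w['img'],cv2.COLOR_RGB2BGR)
cv2.imwrite('pics/w2z.png',cv2.resize(im[165:255,290:510],None,fx=3.6,fy=3.6,interpolation=cv2.INTER_CUBIC))
# top-face by depth: world z of each pixel
vv,uu=np.mgrid[0:480,0:640]
K=w['intrinsics'];d=np.stack([(uu-K[0,2])/K[0,0],(vv-K[1,2])/K[1,1],np.ones_like(uu)],-1)@rot(w).T
P=d*w['depth'][...,None]+np.array(w['eye'])
m=((P[...,2]>.0075)&(P[...,2]<.03)&(hsv[...,1]<60)).astype(np.uint8)
m[255:]=0
n,l,stt,ce=cv2.connectedComponentsWithStats(m)
for i in range(1,n):
    if stt[i,4]<200 or stt[i,4]>4000: continue
    ys,xs=np.where(l==i)
    T=np.array([onz(w,u,v,.0125)[:2] for u,v in zip(xs,ys)])
    (c,sz,an)=cv2.minAreaRect((T*1000).astype(np.float32))
    bp=cv2.boxPoints((c,sz,an))
    e=[bp[1]-bp[0],bp[2]-bp[1]];e=max(e,key=np.linalg.norm)
    print(stt[i],ce[i],'z',np.median(P[l==i][:,2]),'centre',c,sz,'long',np.degrees(np.arctan2(e[1],e[0])))
```

```text
1.3333 [0.4436935  0.2244854  0.19682398] 76.46046815811219 0.5289283039707071 0.01815711177994144
[328 167  18  53 773] [336.40232859 192.74902975] z 0.012688514440669929 centre (436.77215576171875, 238.05062866210938) (12.809049606323242, 45.20225524902344) long -16.529934
[472 179  33  51 817] [487.76009792 203.92900857] z 0.012541071269388249 centre (476.63873291015625, 362.0444641113281) (46.24570083618164, 13.611065864562988) long 14.789941
[   0  238  127   17 1066] [ 68.2739212  246.10412758] z 0.0185181359732014 centre (426.08148193359375, -9.920528411865234) (112.72169494628906, 15.077300071716309) long 76.50384
```

View pics/w2z.png

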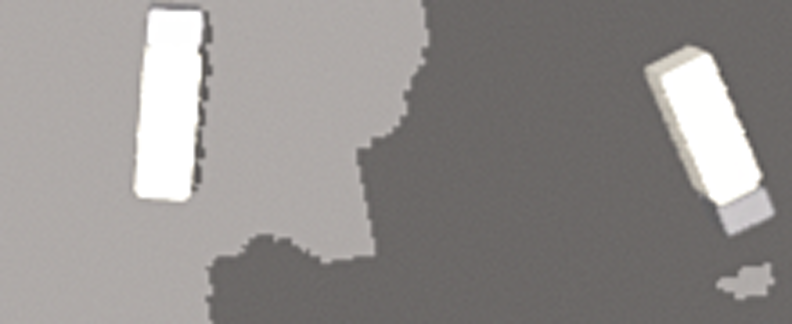

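Emit:
{"name": "jog_arm", "arguments": {
  "motion": [
    [-0.7,1.35,0,-3,130],
    [0,0,-3.5,0,130],
    [0,0,-3.5,0,130],
    [0,0,-3.5,0,130],
    [0,0,-2.5,0,130],
    [0,0,-1,0,130],
    [0,0,0,0,130],
    [0,0,0,0,130]
  ]
}}

```text
t: 2.0
tcp_pos: [0.4339, 0.2512, 0.0549]
tool_rot: [0.136, 0.991, 0.003, 0.005]
force: [0.2, -0.3, 1.1]
finger_gap: 0.489
```

Run:
```python
from h import *
st=sense();print(st['t'],st['tcp_pos'],jaw(),st['finger_gap'],np.abs(st['qd']).max(),st['tool_rot'])
```

```text
2.0 [0.43389754 0.25123571 0.05487123] 74.40664137712716 0.4890664610923723 0.031656368895231074 [0.13566952 0.99074017 0.0026026  0.00457446]
```

Emit:
{"name": "jog_arm", "arguments": {
  "motion": [
    [0.3,-1.0,0,-0.7,130],
    [0,0,0,0,130],
    [0,0,0,0,130]
  ]
}}

```text
t: 2.25
tcp_pos: [0.4376, 0.2428, 0.057]
tool_rot: [0.14, 0.99, 0.003, 0.006]
force: [0.5, -0.4, 0.4]
finger_gap: 0.489
```

```bash
cat > p.py <<'E'
from h import *
st=sense();print(round(st['t'],2),np.round(np.array(st['tcp_pos'])*100,2),'jaw',round(jaw(),2),'gap',round(st['finger_gap'],3),'qd',np.abs(st['qd']).max().round(3),'rot',np.round(st['tool_rot'],4),'F',np.round(st['force'],1))
E
python3 p.py
```

```text
2.25 [43.76 24.28  5.7 ] jaw 73.88 gap 0.489 qd 0.021 rot [0.1402 0.9901 0.0034 0.0064] F [ 0.5 -0.4  0.4]
```

Emit:
{"name": "jog_arm", "arguments": {
  "motion": [
    [-0.1,-0.45,-0.8,0,130],
    [0,0,-1,0,130],
    [0,0,-1,0,130],
    [0,0,-0.7,0,130],
    [0,0,0,0,130],
    [0,0,0,0,130]
  ]
}}

```text
t: 2.75
tcp_pos: [0.4388, 0.2375, 0.021]
tool_rot: [0.141, 0.99, 0.005, 0.009]
force: [0.3, 0.4, -0.1]
finger_gap: 0.486
```

```bash
python3 p.py
```

```text
2.75 [43.88 23.75  2.1 ] jaw 73.77 gap 0.486 qd 0.027 rot [0.1412 0.9899 0.0047 0.0093] F [ 0.3  0.4 -0.1]
```

Emit:
{"name": "jog_arm", "arguments": {
  "motion": [
    [-0.2,0.05,-0.6,-0.3,130],
    [0,0,-0.6,0,130],
    [0,0,-0.4,0,130],
    [0,0,0,0,130],
    [0,0,0,0,130]
  ]
}}

```text
t: 3.17
tcp_pos: [0.4363, 0.2381, 0.0026]
tool_rot: [0.144, 0.99, 0.004, 0.009]
force: [-1.1, -0.6, -0.3]
finger_gap: 0.49
```

```bash
python3 p.py; python3 -c "
from h import *
w=snap('wrist','w3.png')"
```

```text
3.17 [43.63 23.81  0.26] jaw 73.45 gap 0.49 qd 0.012 rot [0.144  0.9895 0.0045 0.0088] F [-1.1 -0.6 -0.3]
```

View pics/w3.png

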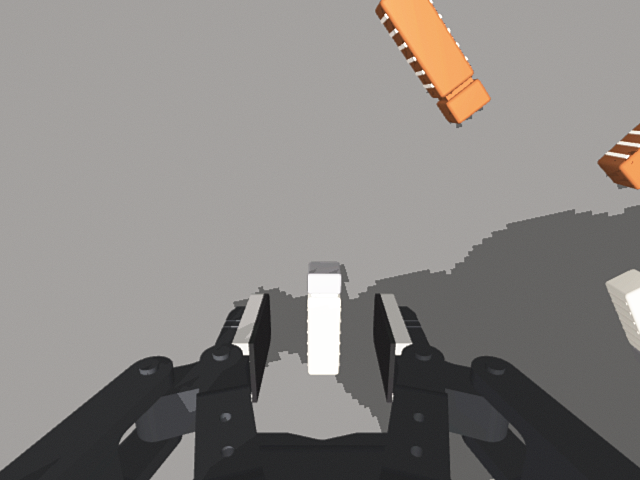

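Cuvette b sits centred between the pads at about (324,320), cap pointing up in the image. Closing now.

Emit:
{"name": "jog_arm", "arguments": {
  "motion": [
    [0,0,0.2,0,220],
    [0,0,0,0,255],
    [0,0,0,0,255],
    [0,0,0,0,255],
    [0,0,0,0,255],
    [0,0,0,0,255]
  ],
  "squeeze": 60
}}

```text
t: 3.72
tcp_pos: [0.4371, 0.2385, 0.0062]
tool_rot: [0.144, 0.99, 0.005, 0.01]
force: [0.3, 0.1, -0.7]
finger_gap: 0.119
```

```bash
python3 p.py
```

```text
3.72 [43.71 23.85  0.62] jaw 73.46 gap 0.119 qd 0.002 rot [0.1439 0.9895 0.005  0.0099] F [ 0.3  0.1 -0.7]
```

Emit:
{"name": "jog_arm", "arguments": {
  "motion": [
    [0,0,0,0,180],
    [0,0,0,0,180],
    [0,0,-0.25,0,180],
    [0,0,0,0,180],
    [0,0,0,0,255],
    [0,0,0,0,255],
    [0,0,0,0,255],
    [0,0,0,0,255]
  ]
}}

```text
t: 4.38
tcp_pos: [0.4373, 0.2385, 0.0037]
tool_rot: [0.144, 0.99, 0.005, 0.01]
force: [0.7, 0.7, 0.1]
finger_gap: 0.119
```

```bash
python3 p.py
```

```text
4.38 [43.73 23.85  0.37] jaw 73.46 gap 0.119 qd 0.002 rot [0.1439 0.9895 0.0051 0.0102] F [0.7 0.7 0.1]
```

Emit:
{"name": "jog_arm", "arguments": {
  "motion": [
    [0,0,1,0,255],
    [0,0,3,0,255],
    [0,0,3,0,255],
    [0.5,-1.5,3,-5,255],
    [1.1,-3.4,3,-6.5,255],
    [1.2,-3.6,3,-6.5,255],
    [1.2,-3.6,3,-6.5,255],
    [1.2,-3.6,2,-6.5,255],
    [1.2,-3.6,1,-6.5,255],
    [1.2,-3.6,0,-6.5,255]
  ]
}}

```text
t: 5.22
tcp_pos: [0.5026, 0.022, 0.2236]
tool_rot: [0.513, 0.858, 0.004, 0.009]
force: [1.5, 0.3, -0.6]
finger_gap: 0.121
```

```bash
python3 p.py
```

```text
5.22 [50.26  2.2  22.36] jaw 28.25 gap 0.121 qd 0.867 rot [0.5132 0.8582 0.0038 0.0094] F [ 1.5  0.3 -0.6]
```

Emit:
{"name": "jog_arm", "arguments": {
  "motion": [
    [1.1,-3.4,1,-6.5,255],
    [1.1,-3.4,1,-6.5,255],
    [1.0,-3.2,1,-6.5,255],
    [1.0,-3,0,-6,255],
    [0.8,-2,0,-4,255],
    [0.5,-1,0,-2,255],
    [0,0,0,0,255],
    [0,0,0,0,255]
  ]
}}

```text
t: 5.88
tcp_pos: [0.5585, -0.1553, 0.263]
tool_rot: [0.741, 0.671, 0.002, 0.016]
force: [-0.1, -0.1, 0.4]
finger_gap: 0.12
```

```bash
python3 p.py;  python3 -c "
from h import *
w=snap('wrist','w4.png');w=snap('top','t4.png')
print(proj(w,[.569,-.179,.118]))"; python3 p.py
```

```text
5.88 [ 55.85 -15.53  26.3 ] jaw -5.69 gap 0.12 qd 0.017 rot [0.7413 0.6709 0.002  0.0157] F [-0.1 -0.1  0.4]
[403.18906428 230.26145226]
5.98 [ 55.83 -15.42  26.29] jaw -5.61 gap 0.121 qd 0.015 rot [0.7408 0.6715 0.002  0.0155] F [-0.2  0.3 -0.7]
```

View pics/w4.png

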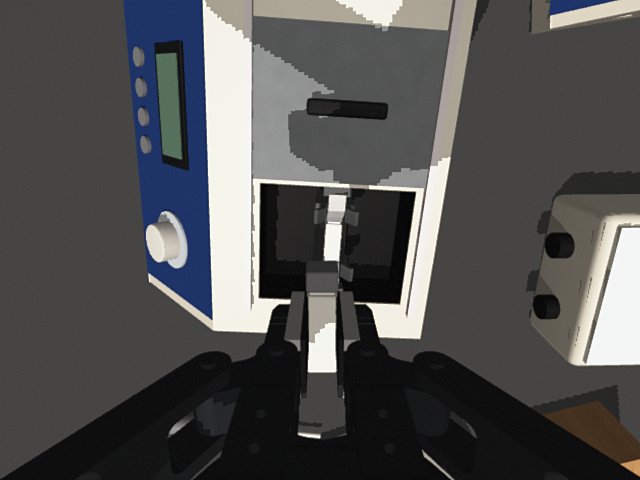

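The feeder's +y end shows at about (337,210), and the compartment corners at about (261,183), (420,190), (401,304) and (260,299). Held cuvette at (322,310). I'll work out their positions.

Run:
```python
from h import *
w=load('wrist')
im=cv2.cvtColor(w['img'],cv2.COLOR_RGB2BGR)
cv2.imwrite('pics/w4z.png',cv2.resize(im[170:320,245:435],None,fx=4,fy=4,interpolation=cv2.INTER_CUBIC))
t=load('top');im=cv2.cvtColor(t['img'],cv2.COLOR_RGB2BGR)
M=R.from_quat(sense()['tool_rot']).as_matrix();print('toolx',M[:,0],'tooly',M[:,1])
for z in [.135]:
    q=[onz(w,*p,z)[:2] for p in [(261,183),(420,190),(401,304),(258,299)]]
    print(np.round(q,4), np.mean(q,0))
    e=q[1]-q[0];print('x edge',np.degrees(np.arctan2(e[1],e[0])),np.linalg.norm(e)); e=q[0]-q[3];print('y edge',np.degrees(np.arctan2(e[1],e[0])),np.linalg.norm(e)); e=q[1]-q[2];print('y edge',np.degrees(np.arctan2(e[1],e[0])))
for p in [(230,240),(350,160),(215,100)]: print(p,dep(w,*p))
```

```text
toolx [ 0.09817483  0.99500762 -0.01793148] tooly [ 0.99488487 -0.09770017  0.02566652]
[[ 0.5224 -0.1248]
 [ 0.6328 -0.1413]
 [ 0.6165 -0.2307]
 [ 0.5067 -0.2139]] [ 0.56959322 -0.17765636]
x edge -8.505379563368978 0.11159325829751009
y edge 80.01644921011514 0.09044234898635112
y edge 79.66419477169654
(230, 240) [ 0.49400352 -0.16378048  0.13562253]
(350, 160) [ 0.58473271 -0.11456851  0.13976667]
(215, 100) [ 0.50132224 -0.06800725  0.13641332]
```

View pics/w4z.png

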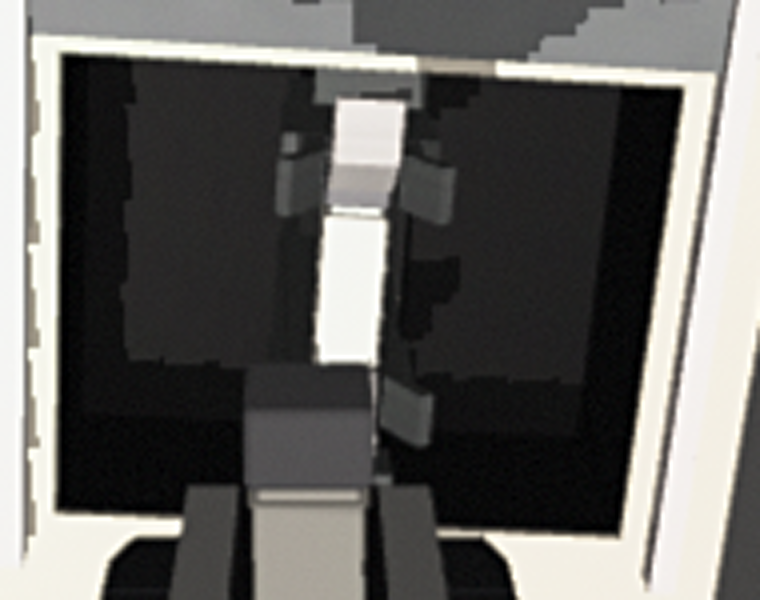

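Run:
```python
from h import *
w=load('wrist')
a=np.radians(-9.4); ex=np.array([np.cos(a),np.sin(a)]);ey=np.array([-np.sin(a),np.cos(a)]);c=np.array([.5695,-.178])
pts=[]
for x,y in [(322,215),(388,215),(315,362),(380,362),(355,215),(347.5,362)]:
    p=onz(w,245+x/4,170+y/4,.118)[:2]; pts.append(p);print(p,(p-c)@ex*1000,(p-c)@ey*1000)
d=pts[4]-pts[5];print(np.degrees(np.arctan2(d[1],d[0])))
t=load('top')
im=cv2.cvtColor(t['img'],cv2.COLOR_RGB2BGR)
t=np.load('last_top.npz')
```

```text
[ 0.56417905 -0.16444648] -7.463142657073657 12.502481198648086
[ 0.57678379 -0.16579399] 5.192421048074546 13.231745125475491
[ 0.5598981  -0.19468193] -6.748372146920486 -18.026164271976683
[ 0.57271841 -0.19608794] 6.129428115967254 -17.31941248743322
[ 0.57047784 -0.16511985] -1.1389512583576933 12.86690626582699
[ 0.56630456 -0.19538453] -0.3131894007094909 -17.672992395033138
82.14883108391518
```

Run:
```python
from h import *
w=load('wrist');st=sense();T=np.array(st['tcp_pos']);M=R.from_quat(st['tool_rot']).as_matrix()
# cuvette centre ~ 2.5mm toward -toolz? centre at z 6.25 when tcp 3.7 -> 2.5mm behind tcp
for lx in [-22.5,12.5,14,22.5]:
    print(lx,proj(w,T+M@np.array([lx,0,-8.8])/1000),proj(w,T+M@np.array([lx,0,+3.7])/1000))
```

```text
-22.5 [321.2932266  368.09593311] [321.3196694  349.91532508]
12.5 [321.21772169 289.83312992] [321.25157092 276.23377957]
14 [321.21423744 286.22161354] [321.24844514 272.85173027]
22.5 [321.19407068 265.31824773] [321.23038193 253.30760498]
```

Emit:
{"name": "jog_arm", "arguments": {
  "motion": [
    [0.2,-1.1,0,-1.6,255],
    [0.2,-1,0,-1.6,255],
    [0,0,-1.3,0,255],
    [0,0,-1.3,0,255],
    [0,0,-1.3,0,255],
    [0,0,-1.3,0,255],
    [0,0,-1.3,0,255],
    [0,0,-1,0,255],
    [0,0,0,0,255],
    [0,0,0,0,255]
  ]
}}

```text
t: 6.82
tcp_pos: [0.5626, -0.1744, 0.1862]
tool_rot: [0.76, 0.649, 0.002, 0.016]
force: [-0.2, -0.3, 0.0]
finger_gap: 0.121
```

```bash
python3 p.py
```

```text
6.82 [ 56.26 -17.44  18.62] jaw -9.0 gap 0.121 qd 0.019 rot [0.7604 0.6492 0.0015 0.0164] F [-0.2 -0.3  0. ]
```

Emit:
{"name": "jog_arm", "arguments": {
  "motion": [
    [0.3,-0.1,0,0.1,255],
    [0.3,-0.1,-0.5,0.1,255],
    [0,0,-0.5,0,255],
    [0,0,-0.6,0,255],
    [0,0,-0.5,0,255],
    [0,0,0,0,255],
    [0,0,0,0,255]
  ]
}}

```text
t: 7.4
tcp_pos: [0.5712, -0.1775, 0.1658]
tool_rot: [0.759, 0.651, 0.003, 0.019]
force: [-0.2, 0.7, -0.2]
finger_gap: 0.123
```

```bash
python3 p.py;  python3 -c "
from h import *
w=snap('wrist','w5.png');im=cv2.cvtColor(w['img'],cv2.COLOR_RGB2BGR)
cv2.imwrite('pics/w5z.png',cv2.resize(im[180:400,200:450],None,fx=3,fy=2.7,interpolation=cv2.INTER_CUBIC))
"
```

```text
7.4 [ 57.12 -17.75  16.58] jaw -8.78 gap 0.123 qd 0.01 rot [0.7591 0.6506 0.0026 0.019 ] F [-0.2  0.7 -0.2]
```

View pics/w5z.png

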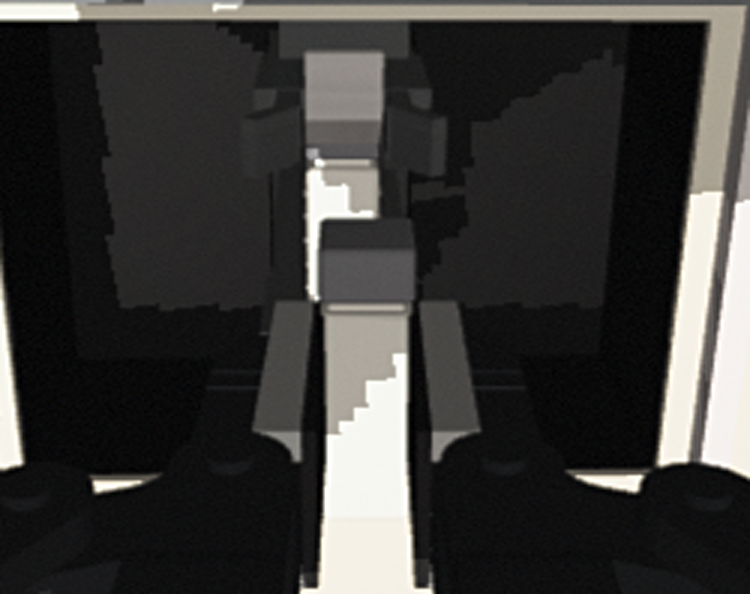

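```bash
cat > m.py <<'E'
from h import *
a=np.radians(-8.8); ex=np.array([np.cos(a),np.sin(a)]);ey=np.array([-np.sin(a),np.cos(a)])
st=sense();T=np.array(st['tcp_pos']);M=R.from_quat(st['tool_rot']).as_matrix()
print('toolz',np.round(M[:,2],4),'toolx z',M[2,0].round(4),'tooly z',M[2,1].round(4))
E
python3 - <<'E'
from m import *
w=load('wrist')
for n,u,v,z in [('col body edge L',200+305/3,180+215/2.7,.118),('col neck mid',200+343/3,180+165/2.7,.118),('col mid',200+342/3,180+200/2.7,.118)]:
    p=onz(w,u,v,z)[:2];print(n,p,(p-T[:2])@ex*1000,(p-T[:2])@ey*1000)
for lx in (-22.5,12.5,14,22.5): print(lx,proj(w,T+M@np.array([lx,0,-8.8])/1000))
print('held obs neck',200+367/3,180+308/2.7,'cap end',200+367/3,180+248/2.7)
E
```

```text
toolz [ 0.0281 -0.0252 -0.9993] toolx z -0.0206 tooly z 0.0317
col body edge L [ 0.56262476 -0.17375778] -8.868433917772203 2.338259673160736
col neck mid [ 0.57077613 -0.16466554] -2.204002101242156 12.570516666797264
col mid [ 0.56947106 -0.17172977] -2.412978025583251 5.38979211520315
-22.5 [321.45892311 370.11522694]
12.5 [321.53103868 292.13408455]
14 [321.53436614 288.53598324]
22.5 [321.55362472 267.71098711]
held obs neck 322.3333333333333 294.0740740740741 cap end 322.3333333333333 271.85185185185185
```

Emit:
{"name": "jog_arm", "arguments": {
  "motion": [
    [-0.25,0.15,0,0,255],
    [0,0,-0.5,0,255],
    [0,0,-0.5,0,255],
    [0,0,-0.4,0,255],
    [0,0,0,0,255],
    [0,0,0,0,255]
  ]
}}

```text
t: 7.95
tcp_pos: [0.5682, -0.1757, 0.1507]
tool_rot: [0.759, 0.651, 0.003, 0.019]
force: [0.3, -1.2, -0.0]
finger_gap: 0.12
```

```bash
python3 p.py;  python3 -c "
from h import *
w=snap('wrist','w6.png');im=cv2.cvtColor(w['img'],cv2.COLOR_RGB2BGR)
cv2.imwrite('pics/w6z.png',cv2.resize(im[180:400,200:450],None,fx=3,fy=2.7,interpolation=cv2.INTER_CUBIC))
"
```

```text
7.95 [ 56.82 -17.57  15.07] jaw -8.79 gap 0.12 qd 0.01 rot [0.7592 0.6506 0.0026 0.019 ] F [ 0.3 -1.2 -0. ]
```

View pics/w6z.png

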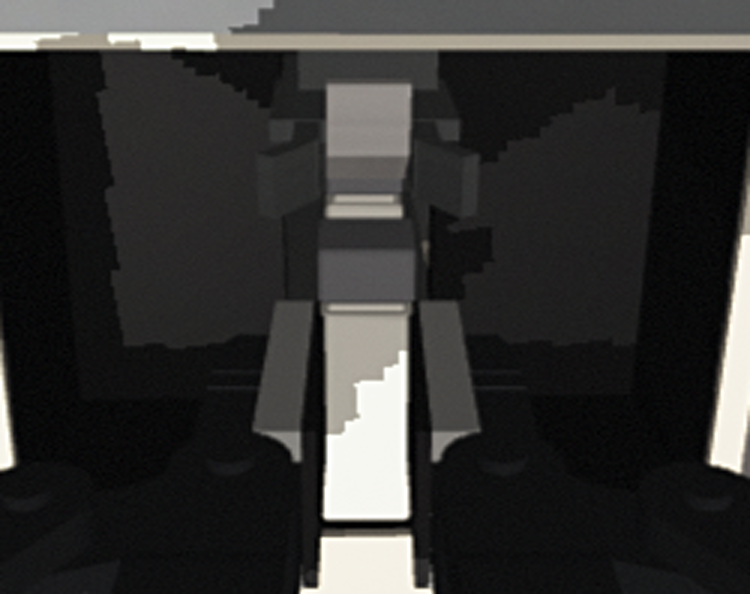

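Run:
```python
from m import *
w=load('wrist')
for n,u,v,z in [('neck',200+365/3,180+203/2.7,.118),('catchsides mid',200+368/3,180+170/2.7,.134),('body',200+366/3,180+213/2.7,.118)]:
    p=onz(w,u,v,z)[:2];print(n,p,(p-T[:2])@ex*1000,(p-T[:2])@ey*1000)
```

```text
toolz [ 0.0285 -0.0254 -0.9993] toolx z -0.0208 tooly z 0.032
neck [ 0.57075525 -0.16503463] 1.0179913642492113 10.93164562985962
catchsides mid [ 0.57253067 -0.15293664] 0.9216843064196292 23.15883838769056
body [ 0.5706217  -0.16696157] 1.1807991738275125 9.006950649711428
```

Emit:
{"name": "jog_arm", "arguments": {
  "motion": [
    [0.05,-0.06,-0.4,0,255],
    [0,0,-0.5,0,255],
    [0,0,-0.5,0,255],
    [0,0,-0.3,0,255],
    [0,0,0,0,255],
    [0,0,0,0,255]
  ],
  "squeeze": 80
}}

```text
t: 8.5
tcp_pos: [0.5688, -0.1765, 0.1318]
tool_rot: [0.759, 0.651, 0.003, 0.019]
force: [-0.2, -0.4, 0.3]
finger_gap: 0.113
```

```bash
python3 p.py;  python3 -c "
from h import *
w=snap('wrist','w7.png');im=cv2.cvtColor(w['img'],cv2.COLOR_RGB2BGR)
cv2.imwrite('pics/w7z.png',cv2.resize(im[180:400,200:450],None,fx=3,fy=2.7,interpolation=cv2.INTER_CUBIC))
w=snap('side','s7.png');im=cv2.cvtColor(w['img'],cv2.COLOR_RGB2BGR)
cv2.imwrite('pics/s7z.png',cv2.resize(im[140:260,260:400],None,fx=5,fy=5,interpolation=cv2.INTER_CUBIC))
"
```

```text
8.5 [ 56.88 -17.65  13.18] jaw -8.79 gap 0.113 qd 0.01 rot [0.7592 0.6506 0.0026 0.0191] F [-0.2 -0.4  0.3]
```

View pics/w7z.png

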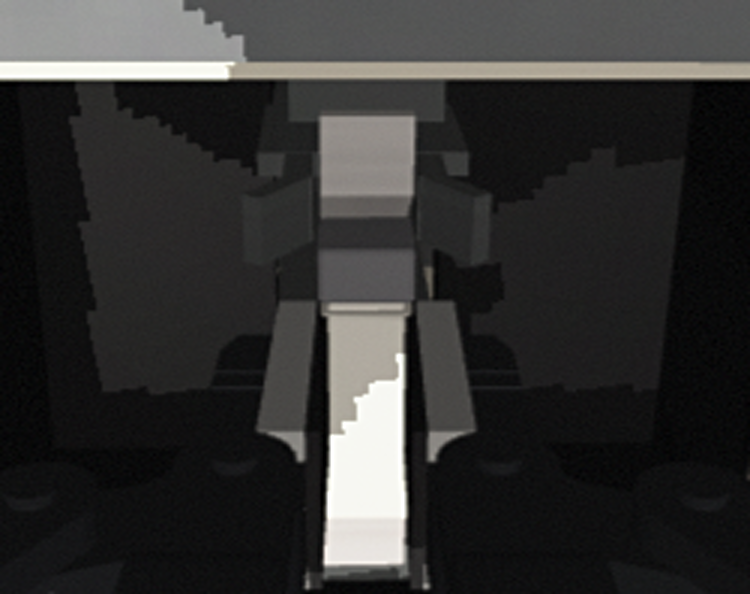

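View pics/s7z.png

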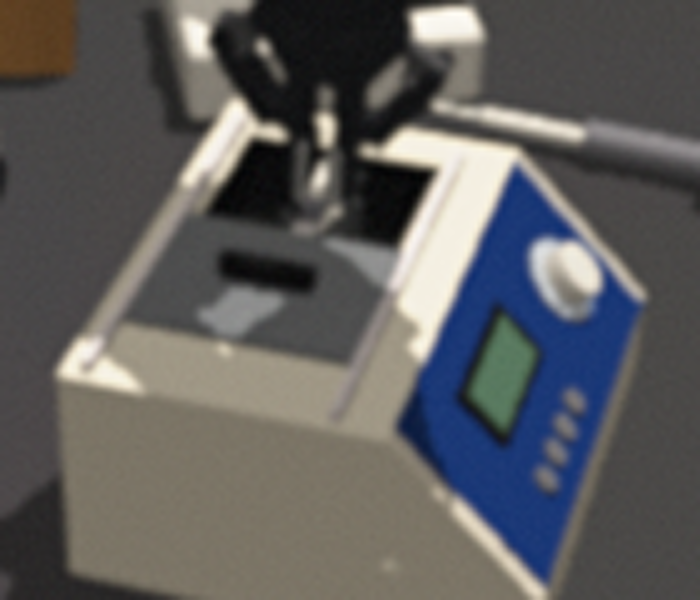

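Lateral alignment is good: column and held cuvette both centre at about u=322. Pressing in small steps.

Emit:
{"name": "jog_arm", "arguments": {
  "motion": [
    [0,0,-0.4,0,255],
    [0,0,-0.5,0,255],
    [0,0,-0.5,0,255],
    [0,0,0,0,255]
  ]
}}

```text
t: 8.93
tcp_pos: [0.5694, -0.177, 0.1207]
tool_rot: [0.759, 0.651, 0.003, 0.021]
force: [-0.2, 0.9, 3.3]
finger_gap: 0.113
```

```bash
python3 p.py
```

```text
8.93 [ 56.94 -17.7   12.07] jaw -8.78 gap 0.113 qd 0.026 rot [0.7591 0.6506 0.0028 0.0206] F [-0.2  0.9  3.3]
```

Emit:
{"name": "jog_arm", "arguments": {
  "motion": [
    [-0.04,0.03,-0.5,0,255],
    [0,0,-0.5,0,255],
    [0,0,-0.5,0,255],
    [0,0,0,0,255]
  ]
}}

```text
t: 9.27
tcp_pos: [0.5694, -0.177, 0.1094]
tool_rot: [0.759, 0.65, 0.003, 0.022]
force: [0.6, -1.1, -7.0]
finger_gap: 0.118
```

```bash
python3 p.py
```

```text
9.27 [ 56.94 -17.7   10.94] jaw -8.79 gap 0.118 qd 0.01 rot [0.7592 0.6505 0.0032 0.022 ] F [ 0.6 -1.1 -7. ]
```

Emit:
{"name": "jog_arm", "arguments": {
  "motion": [
    [0,0,0,0,255]
  ]
}}

```text
t: 9.35
tcp_pos: [0.5694, -0.177, 0.1094]
tool_rot: [0.759, 0.65, 0.003, 0.022]
force: [0.2, 0.1, -1.5]
finger_gap: 0.111
```

```bash
python3 p.py;  python3 -c "
from h import *
w=snap('wrist','w8.png');im=cv2.cvtColor(w['img'],cv2.COLOR_RGB2BGR)
cv2.imwrite('pics/w8z.png',cv2.resize(im[180:400,200:450],None,fx=3,fy=2.7,interpolation=cv2.INTER_CUBIC))
"
```

```text
9.35 [ 56.94 -17.7   10.94] jaw -8.8 gap 0.111 qd 0.003 rot [0.7592 0.6505 0.0032 0.0221] F [ 0.2  0.1 -1.5]
```

View pics/w8z.png

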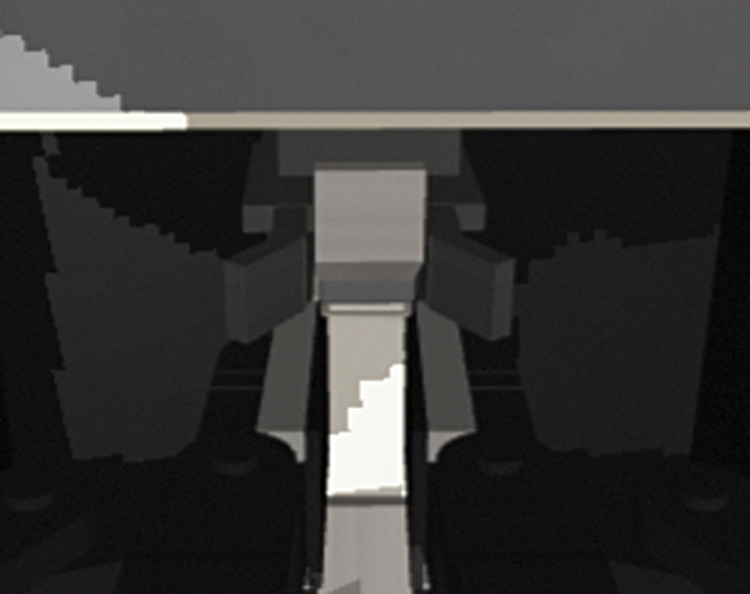

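Emit:
{"name": "jog_arm", "arguments": {
  "motion": [
    [-0.03,0.03,-0.4,0,255],
    [0,0,-0.3,0,255],
    [0,0,0,0,255],
    [0,0,0,0,255]
  ]
}}

```text
t: 9.73
tcp_pos: [0.5694, -0.177, 0.1056]
tool_rot: [0.759, 0.65, 0.003, 0.023]
force: [-2.2, 1.6, 7.1]
finger_gap: 0.11
```

```bash
python3 p.py;  python3 -c "
from h import *
w=snap('wrist','w9.png');im=cv2.cvtColor(w['img'],cv2.COLOR_RGB2BGR)
cv2.imwrite('pics/w9z.png',cv2.resize(im[180:400,200:450],None,fx=3,fy=2.7,interpolation=cv2.INTER_CUBIC))
"
```

```text
9.73 [ 56.94 -17.7   10.56] jaw -8.79 gap 0.11 qd 0.013 rot [0.7592 0.6505 0.0033 0.0229] F [-2.2  1.6  7.1]
```

View pics/w9z.png

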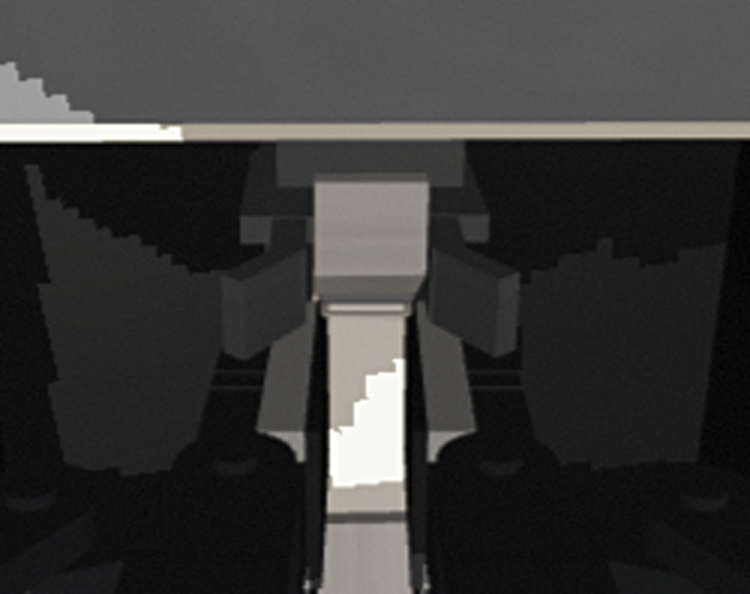

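Emit:
{"name": "jog_arm", "arguments": {
  "motion": [
    [0,0,-0.4,0,255],
    [0,0,-0.3,0,255],
    [0,0,0,0,255],
    [0,0,0,0,255]
  ]
}}

```text
t: 10.12
tcp_pos: [0.5694, -0.177, 0.1032]
tool_rot: [0.759, 0.651, 0.003, 0.024]
force: [-2.6, 0.4, 8.1]
finger_gap: 0.112
```

```bash
python3 p.py;  python3 -c "
from h import *
w=snap('wrist','w10.png');im=cv2.cvtColor(w['img'],cv2.COLOR_RGB2BGR)
cv2.imwrite('pics/w10z.png',cv2.resize(im[180:400,200:450],None,fx=3,fy=2.7,interpolation=cv2.INTER_CUBIC))
"
```

```text
10.12 [ 56.94 -17.7   10.32] jaw -8.78 gap 0.112 qd 0.017 rot [0.7591 0.6505 0.0034 0.0238] F [-2.6  0.4  8.1]
```

View pics/w10z.png

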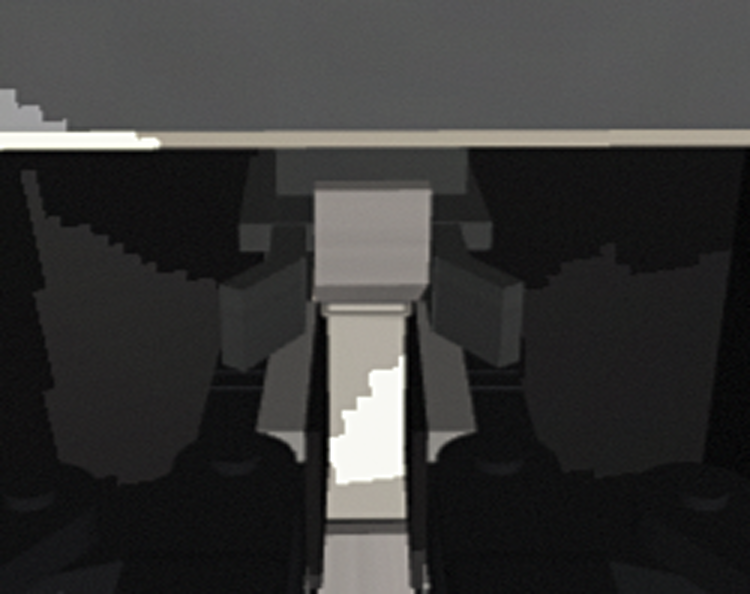

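Emit:
{"name": "jog_arm", "arguments": {
  "motion": [
    [0,0,0,0,170],
    [0,0,0,0,170],
    [0,0,0,0,170],
    [0,0,1,0,170],
    [0,0,2,0,170],
    [0,0,3,0,170],
    [0,0,3,0,170],
    [0,0,0,0,170],
    [0,0,0,0,170]
  ]
}}

```text
t: 10.92
tcp_pos: [0.5684, -0.1763, 0.197]
tool_rot: [0.759, 0.651, 0.003, 0.022]
force: [-0.4, -0.2, -0.3]
finger_gap: 0.333
```

```bash
python3 p.py;  python3 -c "
from h import *
w=snap('wrist','w11.png');im=cv2.cvtColor(w['img'],cv2.COLOR_RGB2BGR)
cv2.imwrite('pics/w11z.png',cv2.resize(im[150:370,200:450],None,fx=3,fy=2.7,interpolation=cv2.INTER_CUBIC))
"
```

```text
10.92 [ 56.84 -17.63  19.7 ] jaw -8.76 gap 0.333 qd 0.057 rot [0.759  0.6507 0.0028 0.0222] F [-0.4 -0.2 -0.3]
```

View pics/w11z.png

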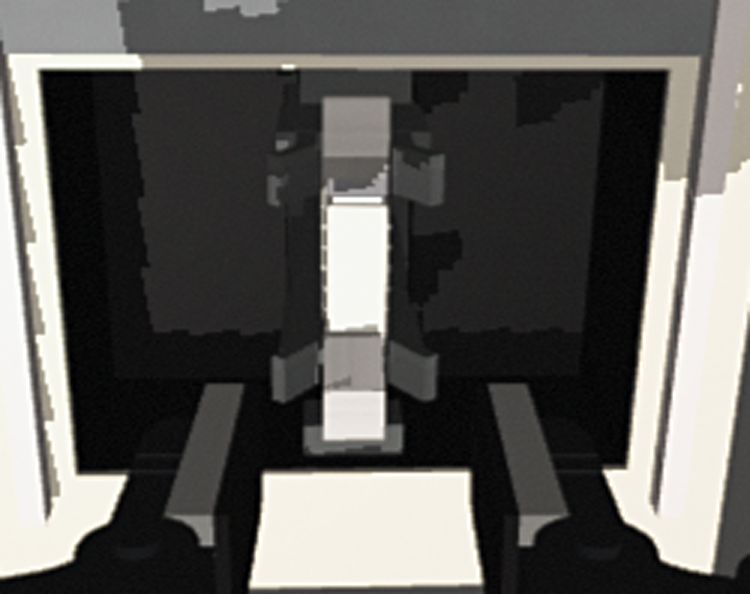

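The catches sit over both ends and the cuvette is level in the column, so the first is latched. Heading to cuvette a.

Emit:
{"name": "jog_arm", "arguments": {
  "motion": [
    [-0.3,2.5,0.3,-4,150],
    [-0.7,4.1,0.3,-6,150],
    [-0.7,4.1,0,-6,150],
    [-0.7,4.1,0,-6,150],
    [-0.7,4.1,0,-6,150],
    [-0.7,4.1,0,-6,150],
    [-0.7,4.1,0,-6,150],
    [-0.7,4.1,0,-6,150],
    [-0.7,4.1,0,-6,150],
    [-0.7,4.1,0,-6,150]
  ]
}}

```text
t: 11.8
tcp_pos: [0.4995, 0.2051, 0.1947]
tool_rot: [0.983, 0.18, -0.016, 0.021]
force: [1.0, -0.1, 0.1]
finger_gap: 0.415
```

```bash
python3 p.py
```

```text
11.8 [49.95 20.51 19.47] jaw -69.26 gap 0.415 qd 2.168 rot [ 0.9834  0.1796 -0.016   0.0208] F [ 1.  -0.1  0.1]
```

Emit:
{"name": "jog_arm", "arguments": {
  "motion": [
    [-0.6,4,-1,-2,150],
    [-0.6,3.8,-1,-1,150],
    [-0.6,3,-1,0,150],
    [-0.4,1.5,-1,0,150],
    [0,0,0,0,150],
    [0,0,0,0,150]
  ]
}}

```text
t: 12.3
tcp_pos: [0.47, 0.3391, 0.147]
tool_rot: [0.987, 0.156, -0.021, 0.021]
force: [0.2, -0.1, 0.9]
finger_gap: 0.415
```

```bash
python3 p.py
cat > cuv.py <<'E'
from m import *
import sys
w=snap('wrist',sys.argv[1])
hsv=cv2.cvtColor(w['img'],cv2.COLOR_RGB2HSV)
vv,uu=np.mgrid[0:480,0:640]
K=w['intrinsics'];d=np.stack([(uu-K[0,2])/K[0,0],(vv-K[1,2])/K[1,1],np.ones_like(uu)],-1)@rot(w).T
P=d*w['depth'][...,None]+np.array(w['eye'])
m=((P[...,2]>.0075)&(P[...,2]<.03)&(hsv[...,1]<60)).astype(np.uint8)
n,l,stt,ce=cv2.connectedComponentsWithStats(m)
for i in range(1,n):
    if stt[i,4]<200 or stt[i,4]>6000: continue
    ys,xs=np.where(l==i)
    T=np.array([onz(w,u,v,.0125)[:2] for u,v in zip(xs,ys)])
    (c,sz,an)=cv2.minAreaRect((T*1000).astype(np.float32))
    bp=cv2.boxPoints((c,sz,an)); e=max([bp[1]-bp[0],bp[2]-bp[1]],key=np.linalg.norm)
    print(stt[i],np.round(ce[i]),'z',np.median(P[l==i][:,2]).round(4),'centre',np.round(c,1),np.round(sz,1),'long',np.degrees(np.arctan2(e[1],e[0])).round(1))
E
python3 cuv.py w12.png
```

```text
12.3 [47.   33.91 14.7 ] jaw -72.03 gap 0.415 qd 0.037 rot [ 0.9874  0.1557 -0.0209  0.0207] F [ 0.2 -0.1  0.9]
toolz [-0.0349 -0.0474 -0.9983] toolx z -0.0478 tooly z 0.0343
[ 277  159   19   63 1082] [286. 190.] z 0.0128 centre [478.5 363.2] [45.5 12.8] long 14.5
[   4  173   74   74 1320] [ 55. 200.] z 0.0196 centre [419.6 519.8] [56.2 33.3] long 41.2
[  0 218  18  34 337] [  7. 237.] z 0.0221 centre [386.6 545.9] [23.7 11.7] long 2.2
[624 329  16  30 264] [634. 344.] z 0.0131 centre [436.4  40.7] [31.5 12.8] long 34.5
```

View pics/w12.png

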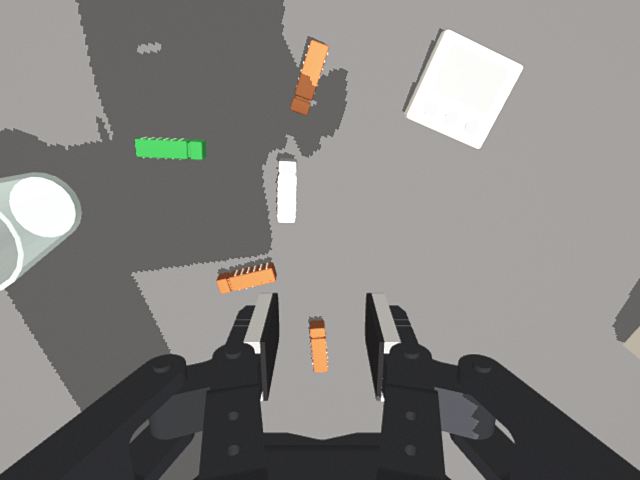

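Emit:
{"name": "jog_arm", "arguments": {
  "motion": [
    [0.4,1.2,-1,-1.7,150],
    [0.35,1.0,-3,-1.6,150],
    [0,0,-3,0,150],
    [0,0,-2.5,0,150],
    [0,0,0,0,150],
    [0,0,0,0,150]
  ]
}}

```text
t: 12.85
tcp_pos: [0.4832, 0.3542, 0.0522]
tool_rot: [0.992, 0.121, -0.019, 0.02]
force: [-0.4, 0.2, -0.0]
finger_gap: 0.415
```

```bash
python3 p.py;python3 cuv.py w13.png
```

```text
12.85 [48.32 35.42  5.22] jaw -76.1 gap 0.415 qd 0.033 rot [ 0.9923  0.1206 -0.0191  0.0201] F [-0.4  0.2 -0. ]
toolz [-0.0331 -0.0445 -0.9985] toolx z -0.0428 tooly z 0.0352
[  0   0  77  18 625] [44.  9.] z 0.0237 centre [567.7 487.7] [ 5.3 30.2] long -63.8
[ 285  229   28   84 2033] [298. 270.] z 0.0127 centre [479.  363.4] [46.5 12.7] long 14.9
[  0 297  16  58 591] [  5. 326.] z 0.0123 centre [414.1 503.3] [ 7.3 35.9] long -1.7
```

Emit:
{"name": "jog_arm", "arguments": {
  "motion": [
    [-0.2,0.45,-1,0.5,150],
    [-0.2,0.45,-1.3,0.4,150],
    [0,0,-1.2,0,150],
    [0,0,-0.6,0,150],
    [0,0,0,0,150],
    [0,0,0,0,150]
  ]
}}

```text
t: 13.4
tcp_pos: [0.4824, 0.364, 0.0131]
tool_rot: [0.991, 0.128, -0.015, 0.019]
force: [-0.1, -0.1, 0.5]
finger_gap: 0.411
```

```bash
python3 p.py;python3 cuv.py w14.png
```

```text
13.4 [48.24 36.4   1.31] jaw -75.24 gap 0.411 qd 0.013 rot [ 0.9915  0.1281 -0.0146  0.0188] F [-0.1 -0.1  0.5]
toolz [-0.0242 -0.0411 -0.9989] toolx z -0.0338 tooly z 0.0336
[ 305  264   31  100 2956] [320. 314.] z 0.0127 centre [479.4 363.3] [47.1 12.8] long 14.0
[236 293  43  66 731] [264. 312.] z 0.0242 centre [468.4 387.6] [31.5 17.2] long 12.6
[365 293  43  61 633] [378. 311.] z 0.0249 centre [482.6 335.8] [29.3 17.6] long 17.0
```

View pics/w14.png

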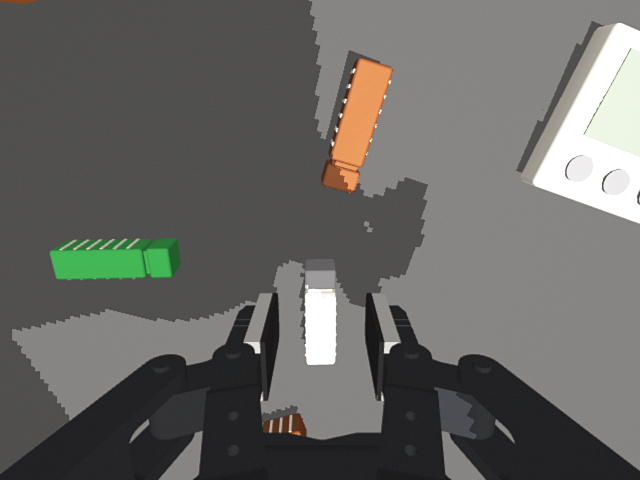

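Emit:
{"name": "jog_arm", "arguments": {
  "motion": [
    [-0.25,-0.05,-0.5,0,150],
    [0,0,-0.4,0,150],
    [0,0,0,0,150],
    [0,0,0,0,150]
  ]
}}

```text
t: 13.78
tcp_pos: [0.48, 0.3638, 0.0042]
tool_rot: [0.991, 0.128, -0.014, 0.019]
force: [-0.1, -0.4, 0.5]
finger_gap: 0.414
```

```bash
python3 p.py
```

```text
13.78 [48.   36.38  0.42] jaw -75.23 gap 0.414 qd 0.008 rot [ 0.9915  0.1282 -0.0139  0.0186] F [-0.1 -0.4  0.5]
```

Emit:
{"name": "jog_arm", "arguments": {
  "motion": [
    [-0.03,0,-0.08,0,255],
    [0,0,0,0,255],
    [0,0,0,0,255],
    [0,0,0,0,255],
    [0,0,0,0,255]
  ],
  "squeeze": 70
}}

```text
t: 14.2
tcp_pos: [0.4802, 0.364, 0.0041]
tool_rot: [0.991, 0.128, -0.013, 0.018]
force: [0.1, -0.0, -0.2]
finger_gap: 0.125
```

```bash
python3 p.py
```

```text
14.2 [48.02 36.4   0.41] jaw -75.24 gap 0.125 qd 0.002 rot [ 0.9915  0.1282 -0.0132  0.0183] F [ 0.1 -0.  -0.2]
```

Emit:
{"name": "jog_arm", "arguments": {
  "motion": [
    [0,0,1,0,255],
    [0,0,3,0,255],
    [0,0,3,0,255],
    [0.3,-1.5,3,3,255],
    [0.5,-3,3,5,255],
    [0.6,-3.5,2,5.5,255],
    [0.7,-3.9,2,5.5,255],
    [0.7,-4,1,5.5,255],
    [0.7,-4,1,5.5,255],
    [0.7,-4,1,5.5,255]
  ]
}}

```text
t: 15.03
tcp_pos: [0.5179, 0.1309, 0.2126]
tool_rot: [0.896, 0.443, -0.004, 0.025]
force: [0.3, 0.4, -0.2]
finger_gap: 0.114
```

```bash
python3 p.py
```

```text
15.03 [51.79 13.09 21.26] jaw -37.31 gap 0.114 qd 2.137 rot [ 0.896   0.4434 -0.0036  0.0251] F [ 0.3  0.4 -0.2]
```

Emit:
{"name": "jog_arm", "arguments": {
  "motion": [
    [0.6,-4,1,4,255],
    [0.6,-4,1,4,255],
    [0.6,-4,1,4,255],
    [0.6,-4,0,4,255],
    [0.6,-3.8,0,3.5,255],
    [0.6,-3.3,0,3,255],
    [0.5,-2.5,0,2,255],
    [0.3,-1.2,0,1,255],
    [0,0,0,0,255],
    [0,0,0,0,255]
  ]
}}

```text
t: 15.87
tcp_pos: [0.5619, -0.1538, 0.2554]
tool_rot: [0.771, 0.636, 0.008, 0.034]
force: [-0.2, 0.3, -0.5]
finger_gap: 0.115
```

```bash
python3 p.py; python3 -c "
from m import *
w=snap('wrist','w15.png')"
```

```text
15.87 [ 56.19 -15.38  25.54] jaw -10.92 gap 0.115 qd 0.023 rot [0.771  0.6359 0.0078 0.0335] F [-0.2  0.3 -0.5]
toolz [ 0.0546 -0.0418 -0.9976] toolx z -0.0306 tooly z 0.0616
```

View pics/w15.png

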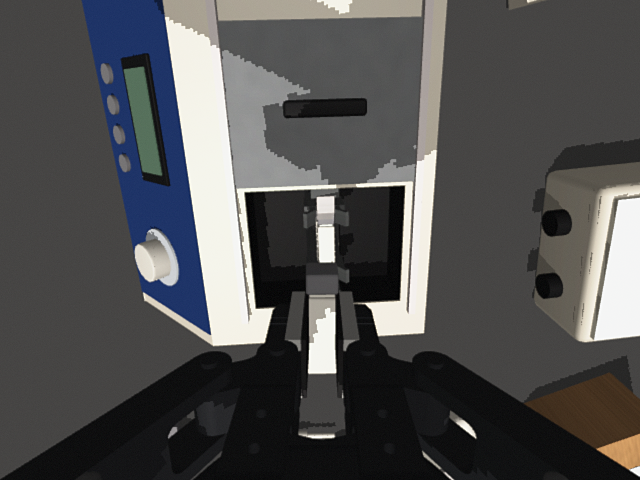

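Emit:
{"name": "jog_arm", "arguments": {
  "motion": [
    [0.4,-1.1,-0.5,1.0,255],
    [0.3,-1.0,-1.5,0.9,255],
    [0,0,-2,0,255],
    [0,0,-2,0,255],
    [0,0,-1.5,0,255],
    [0,0,0,0,255],
    [0,0,0,0,255]
  ]
}}

```text
t: 16.5
tcp_pos: [0.5678, -0.1628, 0.1813]
tool_rot: [0.756, 0.653, 0.01, 0.033]
force: [-0.2, 0.4, 0.4]
finger_gap: 0.118
```

```bash
python3 p.py
```

```text
16.5 [ 56.78 -16.28  18.13] jaw -8.32 gap 0.118 qd 0.031 rot [0.7564 0.6532 0.0097 0.033 ] F [-0.2  0.4  0.4]
```

Emit:
{"name": "jog_arm", "arguments": {
  "motion": [
    [0.1,-1.2,0,-0.4,255],
    [0,0,-0.6,0,255],
    [0,0,-0.7,0,255],
    [0,0,-0.5,0,255],
    [0,0,0,0,255],
    [0,0,0,0,255]
  ]
}}

```text
t: 17.0
tcp_pos: [0.571, -0.1745, 0.1659]
tool_rot: [0.758, 0.651, 0.011, 0.036]
force: [1.2, -1.0, -0.3]
finger_gap: 0.118
```

```bash
python3 p.py; python3 -c "
from m import *
w=snap('wrist','w16.png');im=cv2.cvtColor(w['img'],cv2.COLOR_RGB2BGR)
cv2.imwrite('pics/w16z.png',cv2.resize(im[180:400,200:450],None,fx=3,fy=2.7,interpolation=cv2.INTER_CUBIC))
"
```

```text
17.0 [ 57.1  -17.45  16.59] jaw -8.6 gap 0.118 qd 0.005 rot [0.7579 0.6513 0.011  0.036 ] F [ 1.2 -1.  -0.3]
toolz [ 0.0636 -0.0403 -0.9972] toolx z -0.0302 tooly z 0.0689
```

View pics/w16z.png

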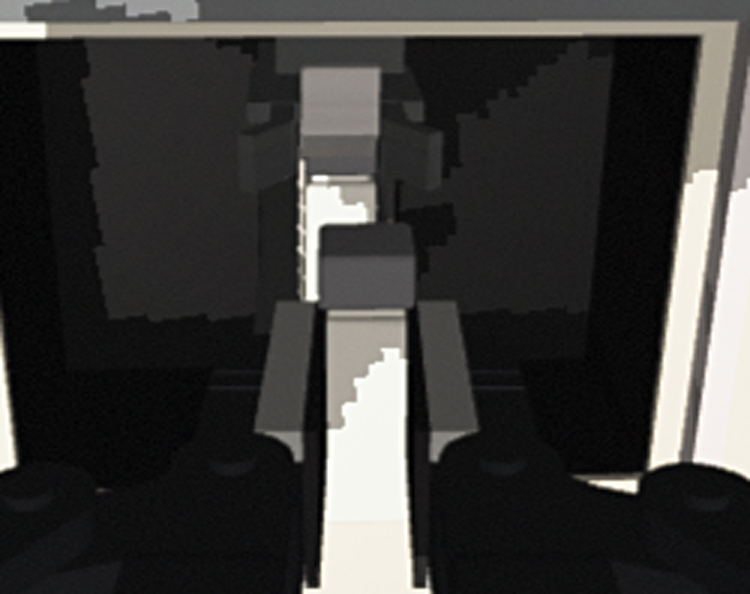

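```bash
cat > rel.py <<'E'
from m import *
import sys
w=load('wrist'); cx,cy,hx,hy=map(float,sys.argv[1:5])  # zoom coords: column neck mid, held neck mid
c=onz(w,200+cx/3,180+cy/2.7,.118)[:2]
# held neck point at depth of model point (tcp+12.5 x, -8.8 z)
H=T+M@np.array([12.5,0,-8.8])/1000
h=onz(w,200+hx/3,180+hy/2.7,H[2])[:2]
print('held model vs seen',(h-H[:2])@ex*1000,(h-H[:2])@ey*1000)
print('raw rel col-H model',(c-H[:2])@ex*1000,(c-H[:2])@ey*1000)
d=c-h;print('col-held deck x,y',d@ex*1000,d@ey*1000,'world mm',d*1000)
E
python3 rel.py 341 180 366.5 312
```

```text
toolz [ 0.0633 -0.0401 -0.9972] toolx z -0.0302 tooly z 0.0686
held model vs seen 0.2273277748837957 -1.4787489781822634
raw rel col-H model -0.2271578933635708 -3.658844131773805
col-held deck x,y -0.45448566824736664 -2.180095153591542 world mm [-0.78265932 -2.08490203]
```

Emit:
{"name": "jog_arm", "arguments": {
  "motion": [
    [-0.12,-0.18,-0.3,-0.2,255],
    [0,0,-0.7,0,255],
    [0,0,-0.8,0,255],
    [0,0,-0.7,0,255],
    [0,0,-0.4,0,255],
    [0,0,0,0,255],
    [0,0,0,0,255]
  ],
  "squeeze": 80
}}

```text
t: 17.63
tcp_pos: [0.5692, -0.1764, 0.1334]
tool_rot: [0.759, 0.65, 0.011, 0.036]
force: [0.4, -0.2, 0.6]
finger_gap: 0.112
```

```bash
python3 p.py; python3 -c "
from m import *
w=snap('wrist','w17.png');im=cv2.cvtColor(w['img'],cv2.COLOR_RGB2BGR)
cv2.imwrite('pics/w17z.png',cv2.resize(im[180:400,200:450],None,fx=3,fy=2.7,interpolation=cv2.INTER_CUBIC))
"
```

```text
17.63 [ 56.92 -17.64  13.34] jaw -8.84 gap 0.112 qd 0.016 rot [0.7593 0.6497 0.0107 0.0356] F [ 0.4 -0.2  0.6]
toolz [ 0.0625 -0.04   -0.9972] toolx z -0.0299 tooly z 0.068
```

View pics/w17z.png

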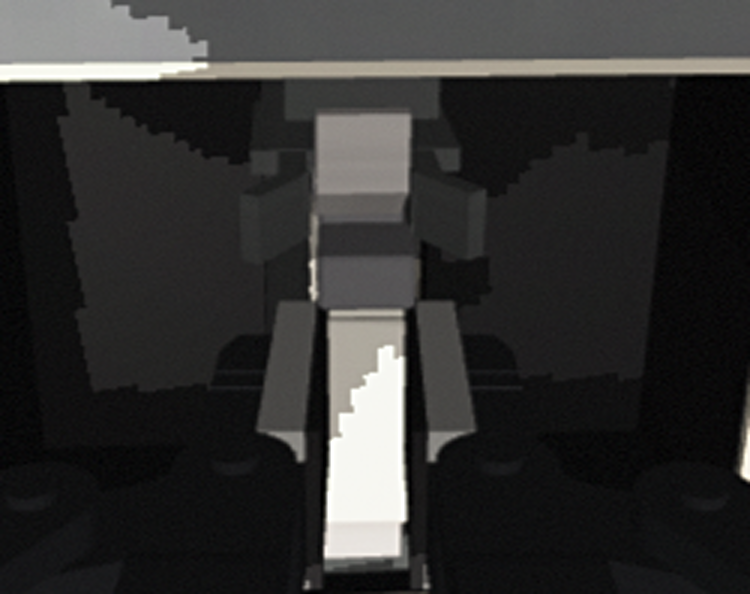

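Emit:
{"name": "jog_arm", "arguments": {
  "motion": [
    [-0.03,0.02,-0.5,0,255],
    [-0.02,0.02,-0.6,0,255],
    [-0.02,0.02,-0.6,0,255],
    [-0.02,0.02,-0.5,0,255]
  ]
}}

```text
t: 18.02
tcp_pos: [0.5696, -0.1764, 0.1155]
tool_rot: [0.759, 0.65, 0.011, 0.038]
force: [-2.3, 1.0, 10.9]
finger_gap: 0.117
```

```bash
python3 p.py
```

```text
18.02 [ 56.96 -17.64  11.55] jaw -8.81 gap 0.117 qd 0.116 rot [0.7591 0.6497 0.0114 0.0383] F [-2.3  1.  10.9]
```

Emit:
{"name": "jog_arm", "arguments": {
  "motion": [
    [-0.03,0.02,-0.6,0,255],
    [-0.02,0.02,-0.6,0,255],
    [-0.02,0,-0.5,0,255]
  ]
}}

```text
t: 18.27
tcp_pos: [0.5696, -0.1765, 0.1032]
tool_rot: [0.759, 0.65, 0.012, 0.041]
force: [-3.0, 1.6, 12.4]
finger_gap: 0.113
```

```bash
python3 p.py; python3 -c "
from m import *
w=snap('wrist','w18.png');im=cv2.cvtColor(w['img'],cv2.COLOR_RGB2BGR)
cv2.imwrite('pics/w18z.png',cv2.resize(im[180:400,200:450],None,fx=3,fy=2.7,interpolation=cv2.INTER_CUBIC))
"
```

```text
18.27 [ 56.96 -17.65  10.32] jaw -8.8 gap 0.113 qd 0.106 rot [0.759  0.6497 0.0119 0.0405] F [-3.   1.6 12.4]
toolz [ 0.0707 -0.0461 -0.9964] toolx z -0.0346 tooly z 0.077
```

View pics/w18z.png

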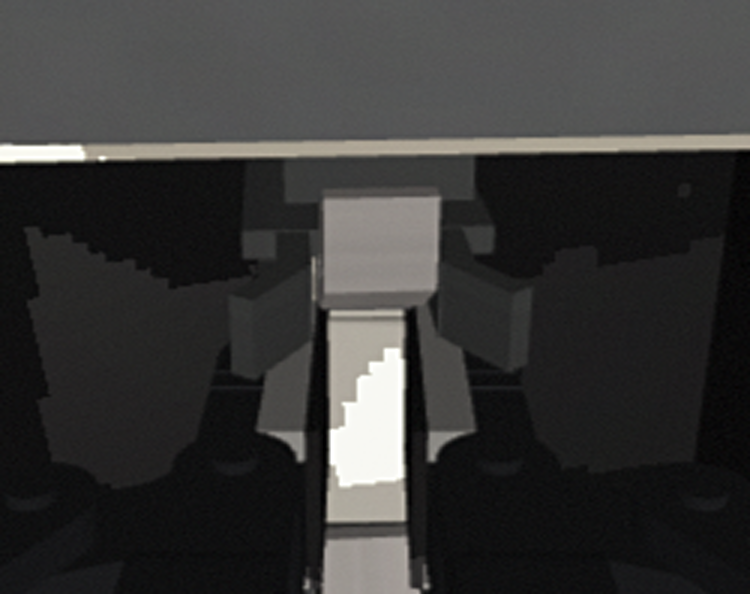

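Emit:
{"name": "jog_arm", "arguments": {
  "motion": [
    [-0.02,0.02,-0.5,0,255],
    [0,0,-0.3,0,255],
    [0,0,0,0,170],
    [0,0,0,0,170],
    [0,0,0,0,170],
    [0,0,1,0,170],
    [0,0,2.5,0,170],
    [0,0,3,0,170],
    [0,0,3,0,170],
    [0,0,0,0,170]
  ]
}}

```text
t: 19.15
tcp_pos: [0.5683, -0.1758, 0.1966]
tool_rot: [0.759, 0.65, 0.011, 0.04]
force: [1.0, -0.1, 0.2]
finger_gap: 0.334
```

```bash
python3 p.py; python3 -c "
from m import *
w=snap('wrist','w19.png');im=cv2.cvtColor(w['img'],cv2.COLOR_RGB2BGR)
cv2.imwrite('pics/w19z.png',cv2.resize(im[150:370,200:450],None,fx=3,fy=2.7,interpolation=cv2.INTER_CUBIC))
for p in [(200+357/3,150+300/2.7),(200+357/3,150+250/2.7)]: print(dep(w,*p))
"
```

```text
19.15 [ 56.83 -17.58  19.66] jaw -8.77 gap 0.334 qd 0.043 rot [0.7589 0.6499 0.0113 0.0399] F [ 1.  -0.1  0.2]
toolz [ 0.069  -0.0458 -0.9966] toolx z -0.0346 tooly z 0.0752
[ 0.57048046 -0.18894804  0.11847733]
[ 0.57233934 -0.17697532  0.11856902]
```

View pics/w19z.png

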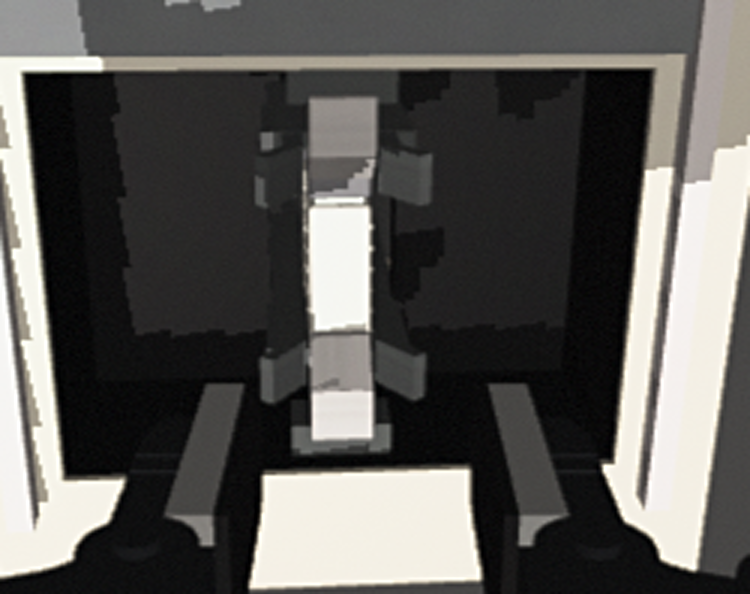

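All three are now stacked. The topmost cuvette's top face reads z 0.1185 m, the seat level, with both catches sprung over it. Next is the cover: fingers shut, then moved to the rib's +y side.

Emit:
{"name": "jog_arm", "arguments": {
  "motion": [
    [0.3,2.5,0,0,255],
    [0.5,3.2,0,0,255],
    [0.5,3.2,0,0,255],
    [0.4,2.5,0,0,255],
    [0.2,0.8,0,0,255],
    [0,0,0,0,255],
    [0,0,0,0,255]
  ],
  "squeeze": 40
}}

```text
t: 19.78
tcp_pos: [0.5834, -0.0502, 0.1909]
tool_rot: [0.76, 0.649, 0.008, 0.036]
force: [-0.3, -0.4, 0.7]
finger_gap: -0.003
```

```bash
cat > d.py <<'E'
from m import *
c=np.array([.569,-.1778]);print('deck xy of tcp mm',(T[:2]-c)@ex*1000,(T[:2]-c)@ey*1000,'z',T[2]*1000)
E
python3 p.py; python3 d.py; python3 -c "
from m import *
w=snap('wrist','w20.png')
u=load('top')
"
```

```text
19.78 [58.34 -5.02 19.09] jaw -8.98 gap -0.003 qd 0.011 rot [0.7602 0.6487 0.0082 0.0361] F [-0.3 -0.4  0.7]
toolz [ 0.0594 -0.0443 -0.9973] toolx z -0.0344 tooly z 0.0656
deck xy of tcp mm -5.306037455216526 128.28167439658876 z 190.89776700121905
toolz [ 0.0594 -0.0443 -0.9973] toolx z -0.0344 tooly z 0.0656
```

View pics/w20.png

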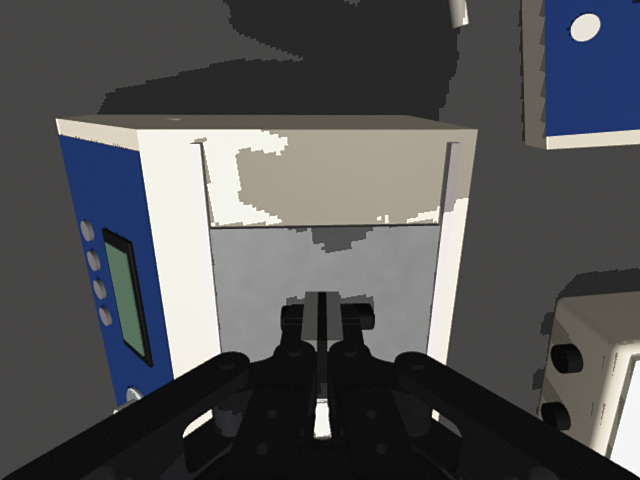

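Run:
```python
from m import *
w=load('wrist');c=np.array([.569,-.1778])
for n,u,v,z in [('cover edge',325,227,.14),('rib L near top',290,305,.154),('rib R',372,303,.154)]:
    p=onz(w,u,v,z)[:2]-c;print(n,p@ex*1000,p@ey*1000)
```

```text
toolz [ 0.0593 -0.0441 -0.9973] toolx z -0.0342 tooly z 0.0655
cover edge -0.2811704439979468 146.79710475887006
rib L near top -19.255963259769732 109.84297693251396
rib R 23.172911239651683 109.31131960383058
```

Emit:
{"name": "jog_arm", "arguments": {
  "motion": [
    [0.2,0.1,-1.2,0,255],
    [0.1,0,-1.4,0,255],
    [0,0,-1.2,0,255],
    [0,0,-0.4,0,255],
    [0,0,0,0,255],
    [0,0,0,0,255]
  ]
}}

```text
t: 20.33
tcp_pos: [0.5861, -0.0569, 0.1437]
tool_rot: [0.763, 0.645, 0.007, 0.036]
force: [0.5, -0.7, 0.0]
finger_gap: 0.002
```

```bash
python3 p.py; python3 d.py
```

```text
20.33 [58.61 -5.69 14.37] jaw -9.53 gap 0.002 qd 0.019 rot [0.7633 0.645  0.0072 0.0362] F [ 0.5 -0.7  0. ]
toolz [ 0.0577 -0.046  -0.9973] toolx z -0.0357 tooly z 0.0645
deck xy of tcp mm -1.619978783736542 122.07902907795219 z 143.740359669434
```

Raise it 3 mm, then push along -y of the deck.

Emit:
{"name": "jog_arm", "arguments": {
  "motion": [
    [0,0,0.3,0,255],
    [-0.15,-1,0.1,0,255],
    [-0.23,-1.5,0,0,255],
    [-0.23,-1.5,0,0,255],
    [-0.23,-1.5,0,0,255]
  ]
}}

```text
t: 20.75
tcp_pos: [0.5772, -0.1111, 0.1491]
tool_rot: [0.763, 0.646, 0.009, 0.034]
force: [1.7, 2.3, -1.3]
finger_gap: 0.0
```

```bash
python3 p.py; python3 d.py
```

```text
20.75 [ 57.72 -11.11  14.91] jaw -9.45 gap 0.0 qd 0.361 rot [0.7628 0.6457 0.0091 0.0345] F [ 1.7  2.3 -1.3]
toolz [ 0.0584 -0.0409 -0.9975] toolx z -0.0307 tooly z 0.0643
deck xy of tcp mm -2.056300768459739 67.17692434658693 z 149.07548918951485
```

Emit:
{"name": "jog_arm", "arguments": {
  "motion": [
    [-0.2,-1.4,-0.1,0,255],
    [-0.2,-1.2,0,0,255],
    [-0.12,-0.8,0,0,255],
    [-0.08,-0.5,0,0,255],
    [0,0,0,0,255]
  ]
}}

```text
t: 21.17
tcp_pos: [0.5702, -0.1549, 0.1503]
tool_rot: [0.764, 0.644, 0.011, 0.034]
force: [0.6, 0.5, -0.6]
finger_gap: -0.002
```

```bash
python3 p.py; python3 d.py
```

```text
21.17 [ 57.02 -15.49  15.03] jaw -9.71 gap -0.002 qd 0.01 rot [0.7642 0.6439 0.0106 0.0345] F [ 0.6  0.5 -0.6]
toolz [ 0.0606 -0.0391 -0.9974] toolx z -0.0282 tooly z 0.0663
deck xy of tcp mm -2.3022919709025067 22.772711692148327 z 150.2595275058661
```

Emit:
{"name": "jog_arm", "arguments": {
  "motion": [
    [-0.06,-0.4,-0.1,0,255],
    [-0.06,-0.4,0,0,255],
    [-0.06,-0.4,0,0,255]
  ]
}}

```text
t: 21.42
tcp_pos: [0.5691, -0.1617, 0.1497]
tool_rot: [0.765, 0.643, 0.015, 0.031]
force: [7.0, 18.6, 2.7]
finger_gap: 0.001
```

```bash
python3 p.py; python3 d.py
```

```text
21.42 [ 56.91 -16.17  14.97] jaw -9.94 gap 0.001 qd 0.116 rot [0.7654 0.6426 0.0149 0.0311] F [ 7.  18.6  2.7]
toolz [ 0.0628 -0.0283 -0.9976] toolx z -0.0171 tooly z 0.0668
deck xy of tcp mm -2.343955846581645 15.879221780123267 z 149.68355590740939
```

The force jumped to 19 N with the TCP at the expected y of about +16 mm, so the cover is against its stop. Backing off.

Emit:
{"name": "jog_arm", "arguments": {
  "motion": [
    [0.1,0.8,0,0,255],
    [0.1,0.8,0.3,0,255],
    [0,0,3,0,255],
    [0,2,3,0,255],
    [0,3,3,0,255],
    [-1,3,3,0,255],
    [-1,3,2,0,255],
    [0,0,0,0,255],
    [0,0,0,0,255]
  ]
}}

```text
t: 22.17
tcp_pos: [0.5521, -0.0326, 0.2998]
tool_rot: [0.764, 0.644, 0.014, 0.037]
force: [-0.1, -0.2, -0.7]
finger_gap: 0.001
```

```bash
python3 p.py
python3 - <<'E'
from m import *
w=snap('wrist','w21.png'); t=snap('top','t21.png')
im=cv2.cvtColor(t['img'],cv2.COLOR_RGB2BGR)
cv2.imwrite('pics/t21z.png',cv2.resize(im[170:310,100:445],None,fx=2.3,fy=2.3,interpolation=cv2.INTER_CUBIC))
E
```

```text
22.17 [55.21 -3.26 29.98] jaw -9.63 gap 0.001 qd 0.06 rot [0.7637 0.6444 0.0142 0.0365] F [-0.1 -0.2 -0.7]
toolz [ 0.0688 -0.0374 -0.9969] toolx z -0.0253 tooly z 0.0741
```

View pics/w21.png

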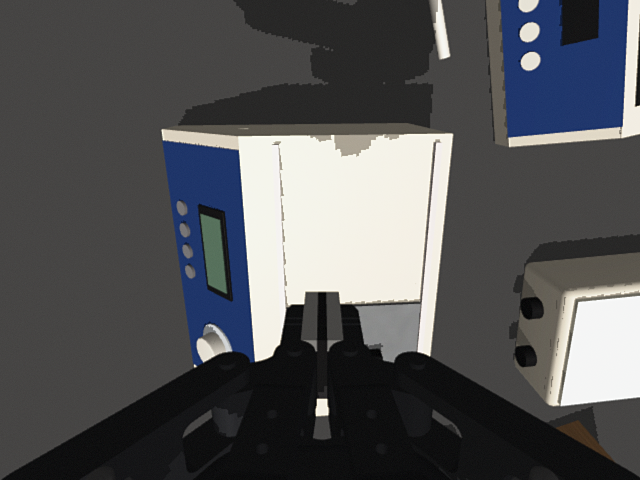

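View pics/t21.png

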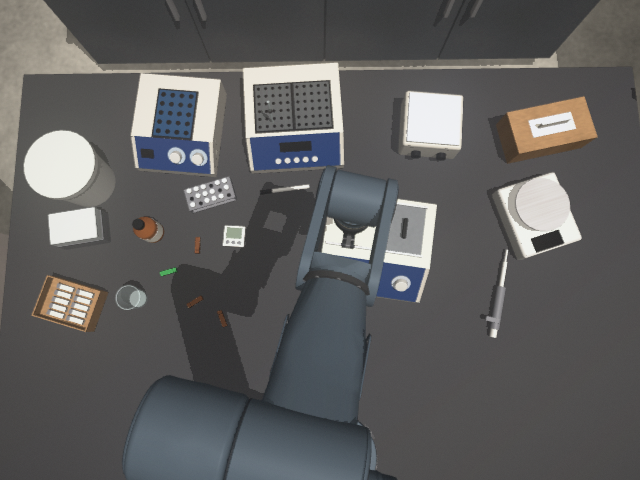

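Run:
```python
from m import *
w=load('wrist');t=load('top');c=np.array([.569,-.1778])
for n,s,u,v,z in [('cover +y edge',w,390,301,.14),('rib top view',t,404.5,228,.154),('cover -y edge top',t,426,231,.14)]:
    p=onz(s,u,v,z)[:2]-c;print(n,p@ex*1000,p@ey*1000)
```

```text
toolz [ 0.0668 -0.0362 -0.9971] toolx z -0.0243 tooly z 0.072
cover +y edge 32.03341404628792 52.45400318762201
rib top view -1.2531980221955135 1.6211034353063785
cover -y edge top 1.6846057802885686 -54.435364045457824
```

Run:
```python
from m import *
t=load('top');c=np.array([.569,-.1778])
p=onz(t,366.3,222,.154)[:2]-c;print('initial rib',p@ex*1000,p@ey*1000)
im=cv2.cvtColor(t['img'],cv2.COLOR_RGB2BGR)
cv2.imwrite('pics/t21z.png',cv2.resize(im[185:275,370:440],None,fx=7,fy=6.5,interpolation=cv2.INTER_CUBIC))
```

```text
toolz [ 0.0668 -0.0362 -0.9971] toolx z -0.0243 tooly z 0.072
initial rib 0.5320990071996274 96.79278765817182
```

View pics/t21z.png

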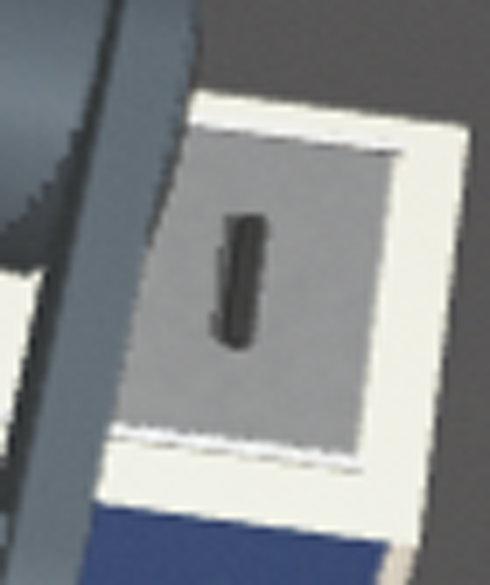

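```bash
python3 -c "
from station import *
print(sense()['t'],sense()['force']);print(sign_off())"
```

```text
22.2667 [ 0.85548232 -1.00380845 -0.20447324]
the job is handed in; nothing more can be done
None
```

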